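Clamp sign stand-offs in the chucks of a rotary index table

ROBOT

A 6-joint arm with a two-finger parallel gripper is mounted at the origin on the work surface. World frame = base frame: x ahead of the robot, y to its left, z up, the work surface at z = 0. Lengths are in mm, angles in rad, forces in N, time in s.
With the tool pointing down it reaches from about 350 to 975 mm from the base axis. Payload 7.1 kg.
Tool frame: the origin (TCP) lies midway between the tips of the shut fingers; the grasp point (between the pads) lies 19 mm behind it (ctrl.grip_depth is the distance from the TCP to the grasp point, in mm); z points along the fingers, y is the line along which they close (so a half turn about z gives the same grasp; the last joint's range is limited). The gripper opens to 88 mm and grips with 3 to 60 N. Pads are 20 mm wide; open, the fingers measure 115 mm over their backs; the gripper's body (75 mm by 178 mm) begins 61 mm behind the grasp point.
Start: joints at [-1.209, 0.423, 1.63, -0, 1.089, -0.019], TCP at [232.306, -580.206, 222.675] pointing down, gripper open.
Joint ranges: [-3, 3], [-0.9, 2.11], [0.09, 2.58], [-1.31, 4.45], [0.11, 2.69], [-2.54, 2.54]. Speed limits (rad/s): [2.39, 2.39, 3.01, 3.14, 3.14, 3.14].

INTERFACE

Orientations are given as a rotation vector (axis times angle).
In Python, from workcell import get_obs, vision, ctrl gives the robot as it stands.
- The arm moves only by the tool step_arm, never from a script. Its argument "plan" is a list of rows, each a list of 7 numbers: the opening, from -1 (shut) to 1 (fully open), then the shift along the tool's x, y, z as a fraction of full scale, then the turn, a rotation vector about the tool's x, y, z as a fraction of full scale. In form: [[fingers, dx, dy, dz, wx, wy, wz], ...]. A call has 1 to 20 rows; each row shifts and turns the commanded pose from where the row before left it, along the tool's axes as they then stand; what a row does not reach is not made up. Full scale, the value 1, is 50 mm for a shift and 0.12 rad for a turn. A row lasts 1/8 s, in which the tool goes at most 62.5 mm and 10.7 degrees, less where a joint would pass 70% of its speed; a pose out of reach is approached as far as the arm can. A call with a number of a shift or a turn outside -1 to 1 is refused whole. A call with a gripper value outside its range is refused whole. The fingers move at their own pace and stop on an object; the grip force is fixed at half the most. Time passes only in rows, so rows that do not move let the fingers close. It gives the time, the measured TCP pose, the force, the opening and the grip force at its end, in the units of the state.
- get_obs(): the state, without advancing time (a new reading comes with each control period).
- vision.get_image(name): name is "side" or "top" or "wrist"; returns a dict with "pixels" (420x560x3 uint8, red, green, blue), "depth" (420x560 float32, mm along the optical axis (not along the pixel's ray), 0 where there is no reading), "fx", "fy", "cx", "cy" (pixels), "T" (4x4, takes a point from camera to world coordinates); the wrist camera has in their place "T_tool_cam" (4x4, takes a point from camera to tool coordinates, whose origin is the TCP and whose axes are the flange's). Camera axes: x right, y down, z forward; pixel columns grow to the right and rows downward; lengths in mm; the calibration is good to about 2 mm. A picture is of the moment at which its call begins: read the wrist's pose just before it.
- ctrl.close_job(): hands the job in; it is judged then, once.
The state is a dict: "t": time; "qpos": joint angles; "qvel": joint speeds; "joint_torque": joint torques, N m; "ee_pos": TCP position; "orientation": TCP orientation; "ft_force": force on the tool from outside, world axes, zero at the start; "moment": the same for the moment, N m; "width": finger opening in mm; "grasp_force": force on a finger pad.
Only numpy, scipy, OpenCV 4.12 (cv2) and the standard library are available. Lean on these libraries where they do the work, as an engineer would, in place of code of your own. Each camera call takes 0.05 s, during which the arm holds its last target. There are 200 camera calls.

TASK

Load every stand-off from the blue mat into the index table, one in a chuck, always working at the chuck that stands at the yellow loading block: open its jaws by turning the sleeve clockwise by its red peg, stand the part upright and flat on the chuck's face between them, turn the sleeve anticlockwise until the jaws grip the foot, then push the table round, the way of its arrows, to the next detent. No stand-off may leave the loading place unclamped; finish with an empty chuck at the loading block, the table in its detent and the cup, the sign segment and the screwdriver undisturbed.

Things in the scene. Friction and masses are not known exactly. Their poses are not given: they have to be found in the camera images.
- indexer: Grey fixed base of the index table; origin on the work surface, on the table's upright axis. -x points to the loading place, marked by a yellow block with a red stripe (34 mm high, 50 mm wide, reaching 200 mm from the axis). On it turns an aluminium disc, 300 mm across, top at 48 mm, with four chucks, four push posts and blue arrows: turn it anticlockwise from above.
- load_place (a point): The fixed loading place: where the centre of a chuck's face lies when that chuck is at the yellow block (100 mm from the table's axis, 80 mm above the work surface).
- turntable (a joint): Angle of the disc (rad), 0 at the start, growing anticlockwise from above. A detent every 90 degrees; let go within 35 degrees of one, the disc pulls itself in (0.5 N m at most, 4 N at a post) and settles in about 1.5 s. No end stop. The chucks come to the loading place in the order 1, 2, 3, 4.
- chuck1 (a point): Centre of the flat face of chuck 1, 80 mm above the work surface, 82 mm across, 100 mm from the table's axis, z up. Three brass jaws, 16 mm high and 12 mm wide, stand on it, one towards the table's axis, the others 120 degrees to either side; fully open they are 28 mm from the centre, and they close together. At the loading place at the start.
- sleeve1 (a joint): Angle of chuck 1's sleeve (rad), growing anticlockwise from above, 0 jaws open to 1.5 jaws fully in; starts between 0.6 and 1.3, too far closed for loading. Each rad moves the jaws 4.5 mm inward; they bite a stand-off's foot at about 1.1. Stiff (0.08 N m, 1.3 N at its peg); stays where it is left.
- peg1 (a point): Top of the red upright peg (12 mm thick) on a short arm of chuck 1's sleeve, 62 mm from the chuck's axis, 118 mm above the work surface; free for its upper 55 mm. Seen from the chuck's centre it is 0.6 rad clockwise of the outward direction (away from the table's axis) with the sleeve at 0, and turns with the sleeve.
- chuck2 (a point): Centre of the flat face of chuck 2, 80 mm above the work surface, 82 mm across, 100 mm from the table's axis, z up. Three brass jaws, 16 mm high and 12 mm wide, stand on it, one towards the table's axis, the others 120 degrees to either side; fully open they are 28 mm from the centre, and they close together. 
- sleeve2 (a joint): Angle of chuck 2's sleeve (rad), growing anticlockwise from above, 0 jaws open to 1.5 jaws fully in; starts between 0.6 and 1.3, too far closed for loading. Each rad moves the jaws 4.5 mm inward; they bite a stand-off's foot at about 1.1. Stiff (0.08 N m, 1.3 N at its peg); stays where it is left.
- peg2 (a point): Top of the red upright peg (12 mm thick) on a short arm of chuck 2's sleeve, 62 mm from the chuck's axis, 118 mm above the work surface; free for its upper 55 mm. Seen from the chuck's centre it is 0.6 rad clockwise of the outward direction (away from the table's axis) with the sleeve at 0, and turns with the sleeve.
- chuck3 (a point): Centre of the flat face of chuck 3, 80 mm above the work surface, 82 mm across, 100 mm from the table's axis, z up. Three brass jaws, 16 mm high and 12 mm wide, stand on it, one towards the table's axis, the others 120 degrees to either side; fully open they are 28 mm from the centre, and they close together. 
- sleeve3 (a joint): Angle of chuck 3's sleeve (rad), growing anticlockwise from above, 0 jaws open to 1.5 jaws fully in; starts between 0.6 and 1.3, too far closed for loading. Each rad moves the jaws 4.5 mm inward; they bite a stand-off's foot at about 1.1. Stiff (0.08 N m, 1.3 N at its peg); stays where it is left.
- peg3 (a point): Top of the red upright peg (12 mm thick) on a short arm of chuck 3's sleeve, 62 mm from the chuck's axis, 118 mm above the work surface; free for its upper 55 mm. Seen from the chuck's centre it is 0.6 rad clockwise of the outward direction (away from the table's axis) with the sleeve at 0, and turns with the sleeve.
- chuck4 (a point): Centre of the flat face of chuck 4, 80 mm above the work surface, 82 mm across, 100 mm from the table's axis, z up. Three brass jaws, 16 mm high and 12 mm wide, stand on it, one towards the table's axis, the others 120 degrees to either side; fully open they are 28 mm from the centre, and they close together. 
- sleeve4 (a joint): Angle of chuck 4's sleeve (rad), growing anticlockwise from above, 0 jaws open to 1.5 jaws fully in; starts between 0.6 and 1.3, too far closed for loading. Each rad moves the jaws 4.5 mm inward; they bite a stand-off's foot at about 1.1. Stiff (0.08 N m, 1.3 N at its peg); stays where it is left.
- peg4 (a point): Top of the red upright peg (12 mm thick) on a short arm of chuck 4's sleeve, 62 mm from the chuck's axis, 118 mm above the work surface; free for its upper 55 mm. Seen from the chuck's centre it is 0.6 rad clockwise of the outward direction (away from the table's axis) with the sleeve at 0, and turns with the sleeve.
- post1 (a point): Top of one of four upright steel push posts (14 mm thick, orange upper part) on the disc's rim, 138 mm from the table's axis, midway between the chucks, 127 mm above the work surface; free for its upper 75 mm. At the start this one is 45 degrees anticlockwise from the loading place; the other three are 90, 180 and 270 degrees round from it.
- standoff1: Aluminium sign stand-off, standing upright: round foot 46 mm across and 14 mm high, then a stem 28 mm across to 64 mm total; 150 g. Origin at the centre of its underside, z up. May be absent.
- standoff2: Aluminium sign stand-off, standing upright: round foot 46 mm across and 14 mm high, then a stem 28 mm across to 64 mm total; 150 g. Origin at the centre of its underside, z up. May be absent.
- standoff3: Aluminium sign stand-off, standing upright: round foot 46 mm across and 14 mm high, then a stem 28 mm across to 64 mm total; 150 g. Origin at the centre of its underside, z up. May be absent.
- standoff4: Aluminium sign stand-off, standing upright: round foot 46 mm across and 14 mm high, then a stem 28 mm across to 64 mm total; 150 g. Origin at the centre of its underside, z up. May be absent.
- mat: Blue mat, 220 x 190 x 4 mm, fixed, on which the stand-offs stand at the start; origin at the centre of its underside. Left or right of the index table.
- cup: Bystander: green plastic cup, 68 mm across, 75 mm high, on a cardboard sheet at the side away from the mat; origin under its centre.
- channel: Bystander: black box-shaped sign segment with a white top, about 140 x 66 x 54 mm; origin under it.
- driver: Bystander: screwdriver, 150 mm long, with a yellow handle, lying on the cardboard sheet.
Mind the look-alikes: they are no part of the job. Leave any orange or purple look-alike of the standoff3 alone.

How it is judged:
By the outcome, as a careful person would: the job done as asked, in the order asked, and still so for the second after the job is handed in, with the robot touching nothing.
Of standoff1, standoff2, standoff3, standoff4 only 2 to 3 are there at a start; the rules pass over those that are not, and their reading is None.
At some moment in a run one of standoff1, standoff2, standoff3, standoff4 may be knocked a few centimetres aside while the robot is not near it.
It also fails if it takes over 210 s, if anything falls off the work surface, if the arm or the gripper's body presses on something with over 40 N, if the wrist force passes 120 N, or if a joint passes its speed limit or range.

## Working session

There is one attempt and no reset: what is moved stays moved. The work goes in short steps, Python scripts to look and compute and a tool call to move; the robot and the scene stay as the last step left them, time stands still between calls to the robot, and variables do not carry over. Pictures are saved under pics/ and viewed, at most 14 in all, crops included, and the job is handed in when it is done.

Besides the shell and the picture viewer there is one more tool, called after ">>>" in YAML: its name, and indented under it one key for each argument. step_arm: Moves the arm, as the interface text tells. Its arguments: {"type":"object","properties":{"plan":{"type":"array","items":{"type":"array","items":{"type":"number","minimum":-1,"maximum":1}}}},"required":["plan"]}

```bash
ls; mkdir -p pics
python3 - <<'E'
from workcell import get_obs, vision, ctrl
import cv2,numpy as np
o=get_obs();print({k:np.round(v,3) for k,v in o.items()})
for n in("top","side"):
    d=vision.get_image(n);print(n,d['fx'],d['fy'],d['cx'],d['cy'],np.round(d['T'],4).tolist())
    np.savez(f"pics/{n}0.npz",**d);cv2.imwrite(f"pics/{n}0.png",d['pixels'][:,:,::-1])
E
```

```text
pics
{'t': np.float64(0.0), 'qpos': array([-1.209,  0.424,  1.631,  0.   ,  1.089, -0.019]), 'qvel': array([-0.001,  0.   , -0.001, -0.001,  0.002,  0.002]), 'joint_torque': array([-1.0000e-03, -5.4464e+01, -2.7367e+01,  6.4000e-02,  2.3000e-02,
       -0.0000e+00]), 'ee_pos': array([ 232.117, -579.688,  221.899]), 'orientation': array([-3.083, -0.594,  0.   ]), 'ft_force': array([ 0.674,  0.993, -0.277]), 'moment': array([-0.027, -0.017, -0.026]), 'grasp_force': np.float64(0.0), 'width': np.float64(87.666)}
top 516.465978787578 516.465978787578 281.04171309328507 208.15148759641153 [[-0.0167, -0.9919, 0.1259, 407.3486], [-0.9994, 0.0203, 0.0274, -59.3302], [-0.0297, -0.1253, -0.9917, 1385.3661], [0.0, 0.0, 0.0, 1.0]]
side 521.3666189940732 521.3666189940732 272.05079766645406 210.20857190774038 [[-0.7475, -0.3195, 0.5823, -215.0171], [-0.6637, 0.3925, -0.6367, 823.2244], [-0.0251, -0.8625, -0.5055, 781.2252], [0.0, 0.0, 0.0, 1.0]]
```

View pics/top0.png

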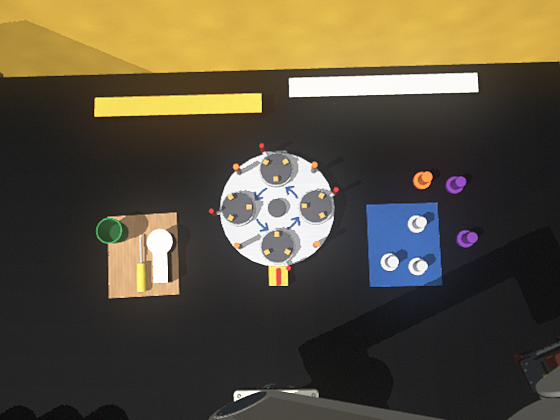

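View pics/side0.png

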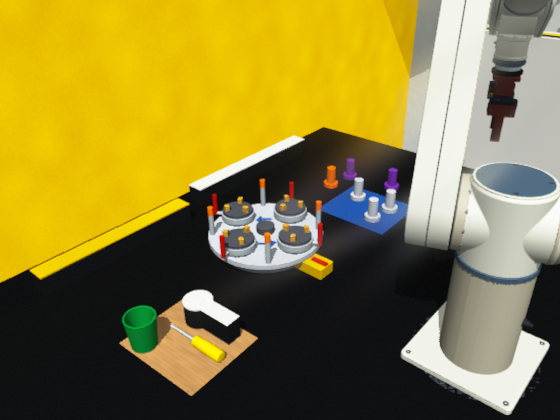

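Top view candidates: white/aluminium stand-offs on the mat at (417,223), (389,261) and (418,265). Look-alikes to leave alone are orange (423,180) and purple (456,184) and (467,238). The loading chuck is at (280,245), the yellow block at (278,276), and its red peg near (288,268).

```bash
cat > h.py <<'E'
import numpy as np,cv2
from workcell import get_obs,vision,ctrl
from scipy.spatial.transform import Rotation as R
from scipy import ndimage as N
def cloud(d,T=None):
    T=d['T'] if T is None else T
    v,u=np.mgrid[:420,:560];z=d['depth']
    P=np.stack([(u-d['cx'])/d['fx']*z,(v-d['cy'])/d['fy']*z,z],-1)
    W=P@T[:3,:3].T+T[:3,3];W[z==0]=np.nan
    return W
def wrist():
    o=get_obs();d=dict(vision.get_image("wrist"))
    T=np.eye(4);T[:3,:3]=R.from_rotvec(o['orientation']).as_matrix();T[:3,3]=o['ee_pos']
    d['T']=T@d['T_tool_cam'];return d
def hsv(d): return cv2.cvtColor(np.ascontiguousarray(d['pixels']),cv2.COLOR_RGB2HSV).astype(int)
def blobs(W,m,mn=4):
    l,n=N.label(m,np.ones((3,3)));out=[]
    for i in range(1,n+1):
        k=l==i
        if k.sum()>=mn:
            p=W[k];v,u=np.nonzero(k);out.append((k.sum(),u.mean().round(1),v.mean().round(1),np.nanmean(p,0).round(1),np.nanmin(p,0).round(0),np.nanmax(p,0).round(0)))
    return out
def masks(d,W):
    H=hsv(d);h,s,v=H[...,0],H[...,1],H[...,2];z=W[...,2]
    return dict(red=((h<5)|(h>174))&(s>150)&(v>90)&(z>65)&(z<135),
     orange=(h>7)&(h<18)&(s>170)&(z>85)&(z<140)&(v>120),
     white=(s<60)&(v>130)&(z>50)&(z<80),
     brass=(h>12)&(h<28)&(s>90)&(z>86)&(z<105))
E
python3 - <<'E'
from h import *
for n in("top","side"):
    d=dict(np.load(f"pics/{n}0.npz"));W=cloud(d);M=masks(d,W)
    print(n)
    for k,m in M.items():
        for b in blobs(W,m):
            if b[3][0]<800 and b[3][0]>250: print(k,*b)
    if n=="top":
        for z0,z1 in((76,84),(44,52),(30,38)):
            pass
        z=W[...,2];H=hsv(d)
        y=(H[...,0]>20)&(H[...,0]<35)&(H[...,1]>150)&(z>28)&(z<40)
        print('yellow',blobs(W,y,10))
        k=(z>76)&(z<84)&(H[...,1]<80)
        print('faces',blobs(W,k,30))
E
```

```text
top
red 24 261.6 147.1 [726.3  22.6 108.7] [722.  18.  73.] [733.  27. 120.]
red 26 335.6 189.9 [ 612.  -160.8  111.2] [ 607. -166.   81.] [ 618. -156.  121.]
red 21 211.7 211.3 [564.4 148.9 113. ] [560. 145.  83.] [570. 154. 123.]
red 16 288.5 268.0 [420.8 -40.1 117.2] [416. -44. 111.] [426. -36. 127.]
orange 8 237.1 167.1 [672.1  82.9 127.5] [667.  81. 124.] [680.  89. 129.]
orange 8 313.2 166.1 [ 670.7 -106.2  125.4] [ 668. -113.  120.] [ 676. -103.  128.]
white 258 275.7 174.0 [664.7 -10.4  64.9] [619. -61.  50.] [724.  40.  79.]
white 4 257.8 158.5 [710.2  36.8  50.8] [706.  36.  50.] [714.  39.  52.]
white 4 299.8 160.0 [703.4 -73.9  51.4] [700. -77.  50.] [706. -72.  53.]
white 9 299.7 164.7 [690.8 -73.4  51.8] [687. -80.  50.] [698. -69.  54.]
white 19 311.1 170.7 [ 673.1 -102.9   56.2] [ 662. -110.   50.] [687. -95.  78.]
white 11 245.9 170.5 [678.6  68.4  51.5] [669.  63.  50.] [685.  73.  56.]
white 9 300.1 171.0 [673.9 -74.2  51.5] [669. -77.  50.] [679. -71.  54.]
white 4 248.8 171.0 [677.   60.9  51.8] [675.  57.  51.] [679.  63.  53.]
white 9 255.4 172.8 [671.8  43.3  
[... 10230 characters left out ...]
 86.] [ 553. -115.   96.]
brass 24 226.9 206.3 [686.   15.5  91.8] [677.   9.  86.] [695.  23.  97.]
brass 26 282.6 206.1 [571.6 -78.6  92. ] [564. -88.  86.] [579. -71.  97.]
brass 25 245.3 207.9 [642.   -9.5  91.8] [634. -18.  87.] [650.  -3.  97.]
brass 29 285.7 225.8 [502.3  -9.6  91.6] [496. -19.  86.] [511.  -3.  97.]
brass 28 245.8 227.7 [571.9  60.9  92.5] [566.  50.  87.] [581.  66.  98.]
brass 26 306.0 227.7 [457.3 -34.3  91.8] [452. -43.  86.] [464. -28.  96.]
brass 28 225.3 232.0 [597.3 106.9  92.5] [590.  99.  87.] [607. 113.  98.]
brass 29 293.0 236.4 [456.7  16.7  92.3] [447.   8.  86.] [466.  23.  97.]
brass 29 240.7 239.3 [545.  106.5  92.7] [537.  97.  86.] [554. 112.  97.]
```

>>> step_arm:
  plan:
    - [0.2,0,0,0,0,0,0.8]
    - [0.2,0,0,0,0,0,0.8]
    - [0.2,0,0,0,0,0,0.8]
    - [0.2,0,0,0,0,0,0.78]
    - [0.2,0.6,-0.83,0,0,0,0]
    - [0.2,0.6,-0.83,0,0,0,0]
    - [0.2,0.6,-0.83,0,0,0,0]
    - [0.2,0.6,-0.83,0,0,0,0]
    - [0.2,0.6,-0.83,0,0,0,0]
    - [0.2,0.6,-0.83,0,0,0,0]
    - [0.2,0,0,0,0,0,0]
    - [0.2,0,0,0,0,0,0]

```text
t: 1.6
ee_pos: [412.3, -331.5, 222.5]
orientation: [3.142, -0.0, -0.001]
ft_force: [1.0, 0.1, 0.1]
width: 52.9
grasp_force: 0.0
```

```bash
cat >> h.py <<'E'
def stands(d,W):
    # stem tops: whitish points between 60 and 76 high, over the mat's side
    m=(hsv(d)[...,1]<60)&(hsv(d)[...,2]>110)&(W[...,2]>61)&(W[...,2]<78)&(W[...,1]<-200)&(W[...,0]>300)
    return blobs(W,m,30)
E
python3 - <<'E'
from h import *
o=get_obs();print(o['t'],o['ee_pos'],o['orientation'],o['qpos'],o['width'])
d=wrist();print(np.round(d['T_tool_cam'],3).tolist(),d['fx'])
cv2.imwrite("pics/w1.png",d['pixels'][:,:,::-1]);W=cloud(d)
for b in stands(d,W):print(*b)
t=dict(np.load("pics/top0.npz"))
for b in stands(t,cloud(t)):print('top',*b)
E
```

```text
1.6 [ 412.31879019 -331.48040896  222.54374028] [ 3.14150499e+00 -3.60914117e-05 -6.93344861e-04] [-6.99429767e-01  2.83111972e-01  1.84137510e+00 -4.12808444e-04
  1.01738701e+00  8.71606555e-01] 52.8721963627209
[[0.0, -0.96, -0.279, 75.663], [1.0, -0.0, 0.001, -0.663], [-0.001, -0.279, 0.96, -162.598], [0.0, 0.0, 0.0, 1.0]] 289.30348434069145
640 328.2 80.4 [ 529.  -378.4   68.2] [ 516. -393.   61.] [ 543. -365.   71.]
492 256.6 176.0 [ 431.3 -303.6   68.2] [ 417. -316.   61.] [ 444. -290.   71.]
486 320.7 187.1 [ 418.8 -375.    68.2] [ 405. -389.   62.] [ 432. -362.   70.]
top 98 420.9 222.0 [ 531.9 -378.4   67.4] [ 519. -392.   61.] [ 545. -365.   73.]
top 95 392.8 261.5 [ 433.2 -303.    67.3] [ 422. -316.   62.] [ 445. -290.   75.]
top 97 421.9 266.0 [ 420.6 -375.1   67.3] [ 408. -388.   62.] [ 433. -362.   74.]
```

View pics/w1.png

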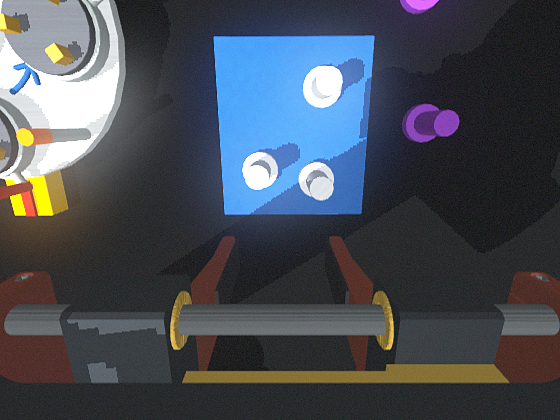

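The wrist view shows the three white stand-offs on the mat at (323,86), (260,170) and (317,181), with the purple look-alikes off the mat at (430,122) and (418,0). Both cameras put the tops at z≈68. Next I go above peg 1.

>>> step_arm:
  plan:
    - [-0.1,0,-0.9,0,0,0,0]
    - [-0.1,0,-0.9,0,0,0,0]
    - [-0.1,0,-0.9,0,0,0,0]
    - [-0.1,0,-0.9,0,0,0,0]
    - [-0.1,0,-0.9,0,0,0,0]
    - [-0.1,0.16,-0.9,0,0,0,0]
    - [-0.1,0,-0.42,0.5,0,0,0]
    - [-0.1,0,0,0.5,0,0,0]
    - [-0.1,0,0,0,0,0,0]
    - [-0.1,0,0,0,0,0,0]

```text
t: 2.9
ee_pos: [421.2, -41.3, 173.3]
orientation: [3.141, -0.004, 0.001]
ft_force: [0.2, -1.0, 0.7]
width: 39.2
grasp_force: 0.0
```

```bash
cat >> h.py <<'E'
C=np.array([475.5,-12.])
def report(d,W):
    for k in("red","brass","orange"):
        for b in blobs(W,masks(d,W)[k],30 if d['fx']<400 else 4):
            p=b[3][:2]-C
            s=''
            if k=='red': s='sleeve %.2f'%((np.arctan2(-p[1],-p[0]))+.6)
            if np.linalg.norm(p)<130: print(k,*b,'rel',p.round(1),'r %.1f'%np.linalg.norm(p),s)
E
python3 - <<'E'
from h import *
o=get_obs();print(o['t'],o['ee_pos'],o['orientation'],o['qpos'],o['width'])
d=wrist()
cv2.imwrite("pics/w2.png",d['pixels'][:,:,::-1]);W=cloud(d);report(d,W)
E
```

```text
2.9 [421.19904064 -41.27968897 173.28422473] [ 3.14145637e+00 -3.93406456e-03  9.20437947e-04] [-1.25771041e-01  2.02356067e-01  2.09833083e+00 -8.03869834e-05
  8.40307697e-01  1.44758352e+00] 39.210074628117944
red 168 278.5 223.3 [419.2 -38.4 115.6] [413. -44.  74.] [424. -33. 120.] rel [-56.3 -26.4] r 62.2 sleeve 1.04
brass 486 147.2 14.2 [572.9  56.4  94.6] [567.  51.  86.] [580.  64.  99.] rel [97.4 68.4] r 119.0 
brass 430 337.2 13.9 [572.7 -81.6  95. ] [568. -89.  86.] [580. -76.  98.] rel [ 97.2 -69.6] r 119.5 
brass 252 244.0 114.0 [503.6 -11.5  96.4] [498. -17.  94.] [510.  -6.  98.] rel [28.1  0.5] r 28.1 
brass 238 277.1 169.2 [459.8 -37.3  96.1] [451. -45.  88.] [467. -30.  98.] rel [-15.7 -25.3] r 29.8 
brass 221 215.6 170.0 [459.2  13.9  96.1] [452.   6.  86.] [467.  22.  98.] rel [-16.3  25.9] r 30.6 
orange 331 377.0 152.4 [ 476.5 -108.7  128.1] [ 470. -116.  125.] [ 484. -101.  130.] rel [  1.  -96.7] r 96.7 
orange 30 103.8 146.0 [481.4  84.4 127.8] [477.  79. 127.] [484.  92. 129.] rel [ 5.9 96.4] r 96.6 
orange 39 117.1 158.8 [471.4  81.3 119.1] [470.  79. 106.] [474.  83. 128.] rel [-4.1 93.3] r 93.4
```

View pics/w2.png

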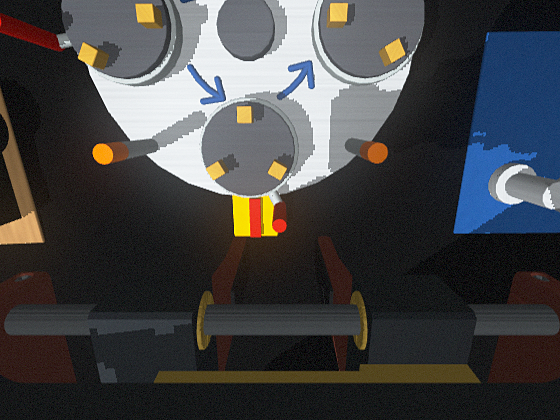

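>>> step_arm:
  plan:
    - [-0.1,-0.04,0,0.85,0,0,0]
    - [-0.1,-0.04,0,0.8,0,0,0]
    - [-0.1,0,0,0,0,0,0]
    - [-0.1,0,-0.2,0,0,0,0]
    - [-0.1,0,-0.2,0,0,0,0]
    - [-0.1,0,-0.2,0,0,0,0]
    - [-0.1,0,-0.2,0,0,0,0]
    - [-0.1,0,-0.2,0,0,0,0]
    - [-0.1,0,-0.2,0,0,0,0]
    - [-0.1,0,-0.15,0,0,0,0]
    - [-0.1,0,-0.15,0,0,0,0]
    - [-0.1,0,0,0,0,0,0]
    - [-0.1,0,0,0,0,0,0]

```text
t: 4.58
ee_pos: [416.9, 34.6, 90.2]
orientation: [3.142, -0.001, 0.0]
ft_force: [0.3, -0.7, 0.4]
width: 39.3
grasp_force: 0.6
```

Now back off, lift and look from above.

>>> step_arm:
  plan:
    - [-0.1,0,0.25,0,0,0,0]
    - [0.15,0,0,-0.9,0,0,0]
    - [0.15,0,0,-0.9,0,0,0]
    - [0.15,0,0,-0.4,0,0,0]
    - [0.15,0,0,0,0,0,0]

```text
t: 5.2
ee_pos: [417.5, 21.5, 201.3]
orientation: [-3.141, 0.003, -0.005]
ft_force: [0.7, 0.8, -0.3]
width: 50.6
grasp_force: 0.0
```

```bash
cat > look.py <<'E'
from h import *
o=get_obs();print('t',o['t'],o['ee_pos'].round(1),o['qpos'].round(2),o['width'])
d=wrist();report(d,cloud(d))
t=vision.get_image("top");print('top');report(t,cloud(t))
for b in stands(t,cloud(t)):print('top',*b)
E
python3 look.py
```

```text
t 5.2 [417.5  21.5 201.3] [0.02 0.15 2.09 0.   0.91 1.6 ] 50.58258643044673
red 193 292.6 210.5 [416.6  11.8 110.6] [409.   5.  66.] [421.  17. 120.] rel [-58.9  23.8] r 63.5 sleeve 0.22
brass 324 238.0 18.5 [575.1  57.2  95.1] [570.  51.  86.] [582.  64.  98.] rel [99.6 69.2] r 121.3 
brass 367 406.5 25.2 [570.2 -80.9  94.8] [565. -89.  86.] [577. -75.  99.] rel [ 94.7 -68.9] r 117.1 
brass 215 315.8 106.9 [506.8  -8.3  96.1] [501. -15.  89.] [513.  -3.  98.] rel [31.3  3.7] r 31.5 
brass 180 282.0 162.0 [458.8  21.4  96.4] [451.  14.  94.] [466.  29.  98.] rel [-16.7  33.4] r 37.3 
brass 201 342.5 163.7 [457.1 -34.6  95.8] [449. -43.  87.] [464. -27.  98.] rel [-18.4 -22.6] r 29.1 
orange 188 197.2 139.9 [480.4  89.  127.9] [473.  82. 119.] [487.  96. 131.] rel [  4.9 101. ] r 101.1 
orange 255 439.4 149.1 [ 472.9 -105.   128.2] [ 466. -112.  126.] [479. -98. 130.] rel [ -2.6 -93. ] r 93.0 
top
brass 25 249.0 206.0 [578.2  57.1  95.6] [573.  52.  90.] [584.  63. 100.] rel [102.7  69.1] r 123.8 
brass 20 304.0 206.5 [574.  -81.6  95.8] [570. -87.  92.] [578. -76.  99.] rel [ 98.5 -69.6] r 120.6 
brass 20 275.6 232.8 [509.2  -8.9  95. ] [503. -15.  90.] [514.  -5.  99.] rel [33.7  3.1] r 33.8 
brass 11 286.5 251.4 [462.3 -35.4  95.5] [458. -39.  91.] [466. -32. 100.] rel [-13.2 -23.4] r 26.9 
orange 11 314.4 244.4 [ 476.7 -104.1  126.8] [ 473. -108.  124.] [ 480. -101.  130.] rel [  1.2 -92.1] r 92.1 
top 94 421.1 221.9 [ 532.  -378.7   67.3] [ 519. -392.   62.] [ 545. -366.   75.]
top 94 392.9 261.4 [ 433.3 -303.2   67.4] [ 422. -317.   62.] [ 445. -291.   73.]
top 96 421.9 266.0 [ 420.7 -375.1   67.1] [ 408. -389.   61.] [ 433. -363.   72.]
```

>>> step_arm:
  plan:
    - [-0.1,0,0.24,0,0,0,0]
    - [-0.1,0,0,0.8,0,0,0]
    - [-0.1,0,0,0.7,0,0,0]
    - [-0.1,0,0,0.72,0,0,0]
    - [-0.1,0,-0.16,0,0,0,0]
    - [-0.1,0,-0.16,0,0,0,0]
    - [-0.1,0,-0.16,0,0,0,0]
    - [-0.1,0,-0.16,0,0,0,0]
    - [-0.1,0,-0.12,0,0,0,0]
    - [-0.1,0,0,0,0,0,0]
    - [-0.1,0,0.28,0,0,0,0]
    - [-0.1,0,0,-0.8,0,0,0]
    - [-0.1,0,0,-0.8,0,0,0]
    - [0.15,0,0,-0.8,0,0,0]
    - [0.15,0,0.6,0,0,0,0]
    - [0.15,0,0.9,0,0,0,0]
    - [0.15,0,0.9,0,0,0,0]
    - [0.15,0,0.9,0,0,0,0]
    - [0.15,0,0,0,0,0,0]

```text
t: 7.68
ee_pos: [415.9, -133.7, 209.0]
orientation: [-3.142, 0.009, 0.001]
ft_force: [-0.6, -0.4, 0.0]
width: 50.6
grasp_force: 0.0
```

```bash
python3 look.py
```

```text
t 7.675 [ 415.9 -133.7  209. ] [-0.34  0.16  2.04 -0.    0.94  1.24] 50.616779415718554
red 221 117.6 201.0 [421.3  21.3 106.7] [416.  17.  65.] [427.  29. 120.] rel [-54.2  33.3] r 63.6 sleeve 0.05
brass 398 55.9 22.1 [573.8  55.7  94.1] [568.  50.  86.] [580.  64.  98.] rel [98.3 67.7] r 119.4 
brass 315 220.3 23.6 [571.7 -82.7  95. ] [567. -89.  86.] [579. -76.  98.] rel [ 96.2 -70.7] r 119.4 
brass 194 144.6 104.7 [507.7 -10.6  95.8] [502. -16.  86.] [514.  -5.  98.] rel [32.2  1.4] r 32.2 
brass 224 122.0 161.0 [457.4  18.2  94.7] [450.  12.  86.] [464.  28.  98.] rel [-18.1  30.2] r 35.2 
brass 222 183.8 161.2 [456.9 -40.6  95.1] [449. -48.  86.] [464. -31.  99.] rel [-18.6 -28.6] r 34.1 
orange 213 249.6 144.0 [ 474.9 -107.3  127.9] [ 468. -114.  126.] [ 481. -101.  130.] rel [ -0.6 -95.3] r 95.3 
orange 72 30.3 147.1 [472.5  83.  117.2] [471.  81. 106.] [475.  86. 129.] rel [-3. 95.] r 95.0 
top
red 17 262.6 267.0 [424.3  23.  118.1] [419.  17. 114.] [429.  27. 125.] rel [-51.2  35. ] r 62.0 sleeve 0.00
brass 25 304.0 206.0 [575.2 -81.6  96.6] [570. -87.  92.] [581. -76. 104.
[... 178 characters left out ...]
-15.  90.] [516.  -5. 101.] rel [35.2  1.8] r 35.2 
brass 25 264.6 252.4 [460.7  19.3  94.9] [454.  13.  86.] [467.  26.  99.] rel [-14.8  31.3] r 34.6 
brass 19 287.8 252.3 [460.1 -38.7  94.6] [453. -44.  90.] [466. -34. 101.] rel [-15.4 -26.7] r 30.8 
orange 4 234.8 242.8 [484.1  89.8 128.6] [481.  86. 126.] [486.  92. 132.] rel [  8.6 101.8] r 102.2 
orange 6 237.5 245.0 [478.6  83.3 126.6] [476.  82. 124.] [483.  87. 129.] rel [ 3.1 95.3] r 95.4 
top 94 420.9 221.9 [ 532.1 -378.4   67.2] [ 519. -392.   62.] [ 545. -365.   73.]
top 96 392.9 261.5 [ 433.1 -303.2   67.3] [ 419. -316.   62.] [ 445. -290.   74.]
top 95 421.8 266.0 [ 420.6 -375.    67.2] [ 408. -388.   61.] [ 433. -362.   73.]
```

>>> step_arm:
  plan:
    - [0.15,0.08,0.85,0,0,0,0]
    - [0.15,0.08,0.85,0,0,0,0]
    - [0.15,0.08,0.85,0,0,0,0]
    - [0.15,0.08,0.84,0,0,0,0]
    - [0.15,0,0,0.9,0,0,0]
    - [0.15,0,0,0.9,0,0,0]
    - [0.15,0,0,0.9,0,0,0]
    - [0.15,0,0,0.5,0,0,0]
    - [0.15,0,0,0.3,0,0,0]
    - [0.15,0,0,0,0,0,0]

```text
t: 9.02
ee_pos: [432.3, -299.4, 33.6]
orientation: [-3.14, -0.0, 0.002]
ft_force: [0.9, -0.1, 0.3]
width: 50.4
grasp_force: 0.0
```

>>> step_arm:
  plan:
    - [-1,0,0,0,0,0,0]
    - [-1,0,0,0,0,0,0]
    - [-1,0,0,0,0,0,0]
    - [-1,0,0,0,0,0,0]
    - [-1,0,0,0,0,0,0]

```text
t: 9.65
ee_pos: [433.2, -301.0, 35.1]
orientation: [3.14, -0.001, 0.002]
ft_force: [0.6, -0.0, 7.5]
width: 27.6
grasp_force: 30.0
```

>>> step_arm:
  plan:
    - [-1,0,0,-0.3,0,0,0]
    - [-1,0,0,-0.8,0,0,0]
    - [-1,0,0,-0.8,0,0,0]
    - [-1,0,0,-0.8,0,0,0]
    - [-1,0,0,-0.6,0,0,0]
    - [-1,0.12,-0.82,0,0,0,0]
    - [-1,0.12,-0.82,0,0,0,0]
    - [-1,0.12,-0.82,0,0,0,0]
    - [-1,0.12,-0.82,0,0,0,0]
    - [-1,0.12,-0.82,0,0,0,0]
    - [-1,0.12,-0.82,0,0,0,0]
    - [-1,0.12,-0.82,0,0,0,0]
    - [-1,0,0,0,0,0,0]
    - [-1,0,0,0,0,0,0]
    - [-1,0,0,0,0,0,0]

```text
t: 11.52
ee_pos: [474.5, -14.2, 199.3]
orientation: [3.141, -0.003, -0.0]
ft_force: [0.2, 0.1, -1.1]
width: 27.5
grasp_force: 30.0
```

Run:
```python
from h import *
o=get_obs();print(o['ee_pos'],o['orientation'],o['ft_force'],o['width'])
d=wrist();W=cloud(d);cv2.imwrite("pics/w3.png",d['pixels'][:,:,::-1]);report(d,W)
s=vision.get_image("side");W=cloud(s);report(s,W);cv2.imwrite("pics/s3.png",cv2.resize(s['pixels'][120:290,180:400,::-1],None,fx=3,fy=3))
```

```text
[474.48423189 -14.24304335 199.32055032] [ 3.14143759e+00 -3.03776041e-03 -1.74298592e-04] [ 0.15703512  0.12213049 -1.05355285] 27.464644000554284
brass 223 198.3 93.9 [574.1  57.5  96.1] [568.  51.  86.] [580.  64.  98.] rel [98.6 69.5] r 120.6 
brass 233 360.6 94.4 [573.4 -82.1  96. ] [568. -89.  87.] [579. -76.  99.] rel [ 97.9 -70.1] r 120.4 
brass 173 278.1 169.8 [508.5 -10.8  96.4] [503. -16.  94.] [515.  -5.  98.] rel [33.   1.2] r 33.0 
brass 161 247.5 221.2 [458.2  19.3  95.5] [449.  12.  86.] [465.  27.  98.] rel [-17.3  31.3] r 35.8 
brass 103 311.0 219.1 [460.  -42.6  94.7] [452. -48.  86.] [465. -36.  99.] rel [-15.5 -30.6] r 34.3 
orange 125 383.4 208.2 [ 478.2 -102.8  119.5] [ 471. -113.  100.] [ 484. -101.  130.] rel [  2.7 -90.8] r 90.8 
orange 35 165.5 209.3 [480.1  84.1 127.7] [471.  80. 123.] [484.  93. 129.] rel [ 4.6 96.1] r 96.2 
red 93 302.8 242.7 [419.3  25.9  95. ] [414.  17.  65.] [428.  31. 118.] rel [-56.2  37.9] r 67.8 sleeve 0.01
brass 26 282.7 206.0 [572.1 -79.6  91.6] [565. -88.  87.] [581. -71.  96.] rel [ 96.6 -67.6] r 117.9 
brass 26 284.3 225.3 [506.2  -8.8  91.8] [500. -16.  86.] [514.  -3.  96.] rel [30.7  3.2] r 30.9 
brass 28 307.6 227.4 [455.1 -37.7  92.1] [449. -46.  87.] [463. -32.  96.] rel [-20.4 -25.7] r 32.8 
brass 25 245.9 227.8 [572.4  60.2  91.7] [565.  54.  86.] [580.  66.  95.] rel [96.9 72.2] r 120.8 
brass 31 292.4 237.6 [455.   21.1  91.7] [448.  13.  86.] [462.  27.  97.] rel [-20.5  33.1] r 38.9 
orange 41 318.3 205.3 [ 473.6 -104.6  118.2] [ 468. -117.  107.] [481. -99. 127.] rel [ -1.9 -92.6] r 92.6 
orange 40 267.0 238.4 [472.8  91.2 117.9] [468.  79. 107.] [480.  96. 129.] rel [ -2.7 103.2] r 103.2
```

View pics/s3.png

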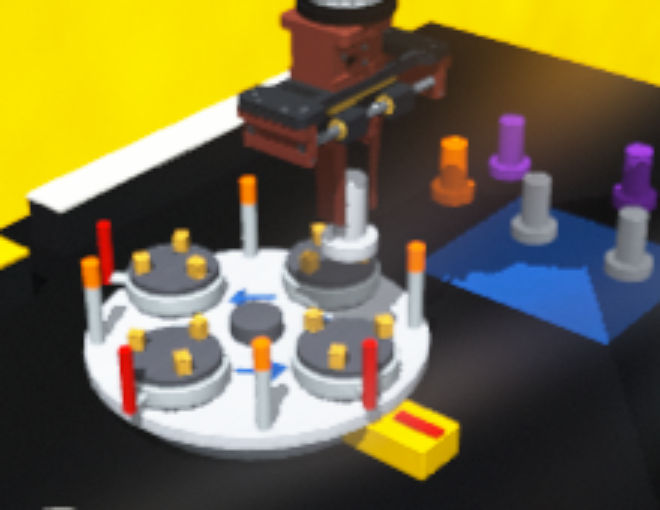

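The part hangs upright at crop (352,215), straight over the open loading chuck at (345,350).

>>> step_arm:
  plan:
    - [-1,0.02,-0.05,0.6,0,0,0]
    - [-1,0,0,0.6,0,0,0]
    - [-1,0,0,0.3,0,0,0]
    - [-1,0,0,0.15,0,0,0]
    - [-1,0,0,0.06,0,0,0]
    - [-1,0,0,0,0,0,0]
    - [-1,0,0,0,0,0,0]

```text
t: 12.5
ee_pos: [476.2, -10.9, 114.3]
orientation: [3.142, -0.001, 0.002]
ft_force: [0.4, 0.2, -1.5]
width: 27.7
grasp_force: 30.0
```

>>> step_arm:
  plan:
    - [-1,0,0.02,0.02,0,0,0]
    - [-1,0,0,0.02,0,0,0]
    - [-1,0,0,0,0,0,0]

```text
t: 12.88
ee_pos: [475.7, -11.9, 111.7]
orientation: [3.142, -0.001, -0.0]
ft_force: [-0.1, 0.6, -2.4]
width: 27.5
grasp_force: 30.0
```

>>> step_arm:
  plan:
    - [-1,0,0,0.02,0,0,0]
    - [-1,0,0,0,0,0,0]

```text
t: 13.12
ee_pos: [475.8, -11.9, 111.1]
orientation: [3.142, -0.001, 0.0]
ft_force: [-2.1, -0.4, 5.0]
width: 27.7
grasp_force: 30.0
```

>>> step_arm:
  plan:
    - [0.15,0,0,0,0,0,0]
    - [0.15,0,0,0,0,0,0]
    - [0.15,0,0,0,0,0,0]
    - [0.15,0,0,-0.3,0,0,0]
    - [0.15,0,0,-0.9,0,0,0]
    - [0.15,0,0,-0.4,0,0,0]
    - [-0.1,-0.6,-0.35,0,0,0,0]
    - [-0.1,-0.54,-0.35,0,0,0,0]
    - [-0.1,0,0,0,0,0,0]
    - [-0.1,0,0,0,0,0,0]

```text
t: 14.38
ee_pos: [420.0, 23.0, 191.5]
orientation: [3.142, -0.001, 0.003]
ft_force: [0.7, 0.6, -0.6]
width: 39.5
grasp_force: 0.0
```

Run:
```python
from h import *
o=get_obs();print(o['t'],o['ee_pos'].round(1),o['width'])
s=vision.get_image("side");cv2.imwrite("pics/s4.png",cv2.resize(s['pixels'][120:290,180:400,::-1],None,fx=3,fy=3))
for n,d in(("top",vision.get_image("top")),("w",wrist())):
    W=cloud(d);h=hsv(d);m=(h[...,1]<60)&(W[...,2]>130)&(W[...,2]<150)&(W[...,0]>450)&(W[...,0]<500)
    print(n,*[b for b in blobs(W,m,15)]);report(d,W)
```

```text
14.375 [420.   23.  191.5] 39.49918586126917
top
brass 23 303.9 206.0 [575.5 -81.3  94.8] [570. -87.  87.] [581. -76. 100.] rel [100.  -69.3] r 121.7 
brass 23 249.0 207.0 [575.7  57.1  95.3] [570.  52.  91.] [581.  62. 100.] rel [100.2  69.1] r 121.7 
brass 20 276.5 232.0 [511.1 -11.3  95.6] [506. -15.  90.] [516.  -7.  99.] rel [35.6  0.7] r 35.6 
orange 10 315.7 243.1 [ 479.7 -107.4  126.9] [ 475. -111.  120.] [ 485. -103.  133.] rel [  4.2 -95.4] r 95.5 
w (np.int64(1213), np.float64(328.7), np.float64(154.6), array([473.7, -10.6, 143.9]), array([459., -25., 130.]), array([487.,   3., 147.]))
red 164 281.9 211.3 [422.3  23.  114.3] [416.  17.  68.] [427.  28. 120.] rel [-53.2  35. ] r 63.7 sleeve 0.02
brass 361 237.8 20.0 [573.1  57.4  95.2] [568.  51.  86.] [580.  64.  99.] rel [97.6 69.4] r 119.8 
brass 402 413.8 20.8 [572.6 -80.8  94.8] [567. -89.  86.] [579. -75.  98.] rel [ 97.1 -68.8] r 119.0 
brass 239 321.2 107.5 [508.1 -10.3  96. ] [502. -17.  88.] [514.  -5.  99.] rel [32.6  1.7] r 32.6 
brass 190 286.3 167.8 [457.2  19.   96.5] [450.  11.  92.] [465.  26.  99.] rel [-18.3  31. ] r 36.0 
brass 191 352.5 168.0 [457.  -40.1  96.4] [449. -48.  92.] [464. -32.  98.] rel [-18.5 -28.1] r 33.6 
orange 183 199.6 147.7 [477.4  86.1 127.9] [470.  80. 126.] [484.  94. 129.] rel [ 1.9 98.1] r 98.1 
orange 284 452.7 149.2 [ 476.1 -108.3  128.1] [ 469. -116.  125.] [ 483. -101.  130.] rel [  0.6 -96.3] r 96.3
```

View pics/s4.png

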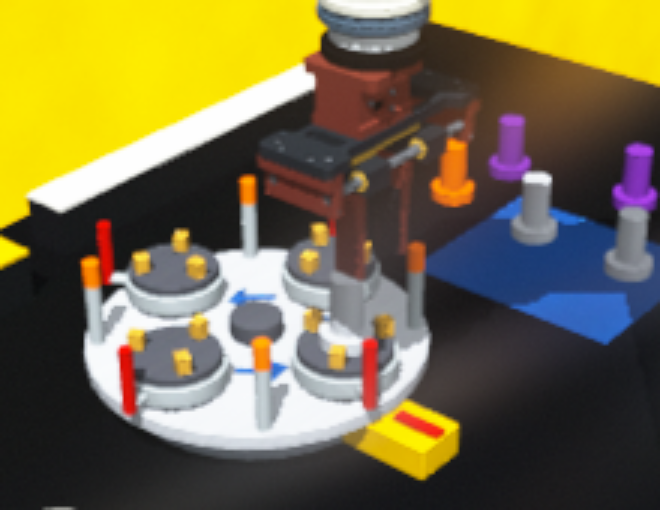

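The part stands upright on the face between the open jaws, its top at z=144. Clamping now.

>>> step_arm:
  plan:
    - [-0.1,-0.04,0,0.8,0,0,0]
    - [-0.1,0,0,0.8,0,0,0]
    - [-0.1,0,0,0.44,0,0,0]
    - [-0.1,0,0,0,0,0,0]
    - [-0.1,0,0.2,0,0,0,0]
    - [-0.1,0,0.2,0,0,0,0]
    - [-0.1,0,0.2,0,0,0,0]
    - [-0.1,0,0.2,0,0,0,0]
    - [-0.1,0,0.2,0,0,0,0]
    - [-0.1,0,0.2,0,0,0,0]
    - [-0.1,0,0.15,0,0,0,0]
    - [-0.1,0,0.1,0,0,0,0]
    - [-0.1,0,0.08,0,0,0,0]
    - [-0.1,0,0,0,0,0,0]

```text
t: 16.27
ee_pos: [417.2, -53.6, 88.8]
orientation: [3.141, -0.002, 0.001]
ft_force: [1.2, 1.7, 0.6]
width: 39.5
grasp_force: 0.7
```

>>> step_arm:
  plan:
    - [-0.1,0,0.06,0,0,0,0]
    - [-0.1,0,0,0,0,0,0]

```text
t: 16.52
ee_pos: [416.8, -56.4, 88.7]
orientation: [3.142, -0.001, 0.0]
ft_force: [2.1, 0.8, -0.7]
width: 39.6
grasp_force: 0.7
```

>>> step_arm:
  plan:
    - [-0.1,0,0.06,0,0,0,0]
    - [-0.1,0,0,0,0,0,0]

```text
t: 16.77
ee_pos: [416.8, -59.5, 88.7]
orientation: [3.142, -0.001, 0.0]
ft_force: [1.4, 1.0, 0.3]
width: 39.5
grasp_force: 0.7
```

Run:
```python
from h import *
o=get_obs();print(o['t'],o['ee_pos'].round(1),o['width'],o['ft_force'])
for n,d in(("w",wrist()),):
    W=cloud(d);h=hsv(d);m=(h[...,1]<60)&(W[...,2]>130)&(W[...,2]<150)&(W[...,0]>450)&(W[...,0]<500)
    print(n,*[b for b in blobs(W,m,15)]);report(d,W)
```

```text
16.775 [416.8 -59.5  88.7] 39.52280426473213 [1.40777    0.96283192 0.29628676]
w (np.int64(4577), np.float64(189.6), np.float64(171.7), array([474.8, -24.7, 143.7]), array([460., -37., 130.]), array([487., -10., 147.]))
red 330 254.9 275.7 [417.  -45.3 118.5] [411. -51. 117.] [423. -40. 120.] rel [-58.5 -33.3] r 67.3 sleeve 1.12
brass 658 202.6 97.3 [504.7 -19.4  96.1] [498. -26.  86.] [511. -13.  98.] rel [29.2 -7.4] r 30.1 
brass 558 266.9 178.7 [463.2 -51.1  95.9] [455. -58.  86.] [470. -43.  98.] rel [-12.3 -39.1] r 41.0 
orange 766 426.4 135.9 [ 487.1 -119.1  127.9] [ 481. -126.  118.] [ 495. -112.  130.] rel [  11.6 -107.1] r 107.7 
orange 30 22.8 189.7 [460.5  70.  110.2] [459.  68. 106.] [462.  71. 114.] rel [-15.  82.] r 83.4
```

>>> step_arm:
  plan:
    - [-0.1,-0.02,-0.2,0,0,0,0]
    - [-0.1,-0.02,-0.2,0,0,0,0]
    - [-0.1,0,-0.2,0,0,0,0]
    - [-0.1,0,-0.06,0,0,0,0]
    - [-0.1,0,0,0,0,0,0]
    - [-0.1,0,0,0,0,0,0]
    - [-0.1,0,0,0,0,0,0]
    - [-0.1,0,0,0,0,0,0]
    - [-0.1,0,0,0,0,0,0]
    - [-0.1,0,0,0,0,0,0]
    - [-0.1,0,0,0,0,0,0]
    - [-0.1,0,0,0,0,0,0]
    - [-0.1,0,0,0,0,0,0]

```text
t: 18.45
ee_pos: [414.8, -26.3, 88.7]
orientation: [-3.142, 0.001, -0.0]
ft_force: [0.6, -0.0, 0.2]
width: 39.5
grasp_force: 0.0
```

```bash
cat > lw.py <<'E'
from h import *
o=get_obs();print(o['t'],o['ee_pos'].round(1),o['width'],o['ft_force'])
d=wrist()
W=cloud(d);h=hsv(d);m=(h[...,1]<60)&(W[...,2]>130)&(W[...,2]<150)&(W[...,0]>450)&(W[...,0]<500)
print(*[b for b in blobs(W,m,15)]);report(d,W)
E
python3 lw.py
```

```text
18.45 [414.8 -26.3  88.7] 39.50945574808433 [ 0.64078409 -0.01647342  0.15562663]
(np.int64(4270), np.float64(247.3), np.float64(169.1), array([473.8, -13.1, 144.3]), array([459., -26., 130.]), array([487.,   1., 147.]))
red 104 285.6 240.6 [419.7 -28.4  83.3] [418. -33.  69.] [421. -25.  99.] rel [-55.8 -16.4] r 58.2 sleeve 0.89
red 340 286.8 276.6 [414.5 -28.5 118.6] [409. -34. 117.] [420. -23. 120.] rel [-61.  -16.5] r 63.2 sleeve 0.86
brass 659 253.8 93.6 [504.4 -12.   96.3] [498. -18.  86.] [511.  -6.  99.] rel [28.9  0. ] r 28.9 
brass 559 305.3 181.4 [459.7 -38.8  96. ] [452. -47.  86.] [467. -31.  99.] rel [-15.8 -26.8] r 31.1 
brass 348 205.6 184.6 [458.1  15.5  96.5] [451.  10.  95.] [465.  22.  98.] rel [-17.4  27.5] r 32.5 
orange 919 480.3 154.4 [ 477.5 -109.7  128.1] [ 471. -118.  125.] [ 484. -102.  130.] rel [  2.  -97.7] r 97.7 
orange 38 18.3 145.7 [481.3  84.3 127.8] [478.  79. 127.] [482.  90. 129.] rel [ 5.8 96.3] r 96.5 
orange 165 49.1 168.5 [470.4  80.6 118.8] [469.  78. 105.] [475.  84. 129.] rel [-5.1 92.6] r 92.7
```

>>> step_arm:
  plan:
    - [-1,0,0.04,0,0,0,0]
    - [-1,0,0,0,0,0,0]
    - [-1,0,0,0,0,0,0]
    - [-1,0,0,0,0,0,0]
    - [-1,0,0,0,0,0,0]
    - [-1,0,0,0,0,0,0]

```text
t: 19.25
ee_pos: [414.7, -28.3, 88.7]
orientation: [3.142, -0.001, -0.0]
ft_force: [-1.4, 0.4, 0.3]
width: 11.4
grasp_force: 30.0
```

>>> step_arm:
  plan:
    - [-1,0.02,0.06,0,0,0,0]
    - [-1,0.02,0.06,0,0,0,0]
    - [-1,0.03,0.06,0,0,0,0]
    - [-1,0.03,0.06,0,0,0,0]
    - [-1,0,0,0,0,0,0]

```text
t: 19.88
ee_pos: [417.6, -40.6, 88.6]
orientation: [-3.141, 0.001, 0.007]
ft_force: [-6.4, -0.3, 10.0]
width: 11.4
grasp_force: 30.0
```

>>> step_arm:
  plan:
    - [-1,0.04,0.03,0,0,0,0]
    - [-1,0.03,0.02,0,0,0,0]
    - [-1,0,0,0,0,0,0]

```text
t: 20.25
ee_pos: [420.5, -43.1, 88.6]
orientation: [-3.141, 0.001, 0.008]
ft_force: [-9.7, 0.6, 10.9]
width: 11.5
grasp_force: 30.0
```

```bash
python3 lw.py
```

```text
20.25 [420.5 -43.1  88.6] 11.512091733678403 [-9.66145205  0.56352091 10.91851768]
(np.int64(4380), np.float64(209.3), np.float64(183.0), array([474.6, -15.4, 143.8]), array([460., -28., 130.]), array([487.,  -0., 147.]))
red 81 280.9 240.7 [424.1 -42.2  80. ] [422. -48.  68.] [425. -37.  97.] rel [-51.4 -30.2] r 59.6 sleeve 1.13
red 340 281.5 279.1 [419.  -42.5 118.6] [413. -48. 117.] [425. -37. 120.] rel [-56.5 -30.5] r 64.2 sleeve 1.09
brass 55 1.5 23.3 [543.6  96.4  87. ] [539.  94.  86.] [547.  99.  89.] rel [ 68.1 108.4] r 128.0 
brass 624 224.2 107.4 [503.6 -13.6  96.3] [498. -20.  86.] [510.  -7.  99.] rel [28.1 -1.6] r 28.1 
brass 571 278.3 189.7 [460.9 -40.8  95.7] [452. -49.  86.] [468. -33.  99.] rel [-14.6 -28.8] r 32.3 
brass 35 267.1 239.1 [430.2 -34.   92.2] [426. -37.  89.] [432. -28.  99.] rel [-45.3 -22. ] r 50.4 
orange 902 444.5 163.8 [ 479.6 -111.6  128.1] [ 472. -120.  126.] [ 487. -105.  130.] rel [  4.1 -99.6] r 99.7 
orange 164 21.1 185.7 [468.3  78.4 118.8] [466.  75. 106.] [471.  81. 128.] rel [-7.2 90.4] r 90.7
```

>>> step_arm:
  plan:
    - [-1,0.04,0.0,0,0,0,0]
    - [-1,0.04,0.0,0,0,0,0]
    - [-1,0,0,0,0,0,0]

```text
t: 20.68
ee_pos: [423.6, -43.1, 88.5]
orientation: [-3.141, 0.001, 0.011]
ft_force: [-12.8, -2.7, 15.3]
width: 11.3
grasp_force: 30.0
```

```bash
python3 lw.py
```

```text
20.675 [423.6 -43.1  88.5] 11.259487815906326 [-12.78696718  -2.7432494   15.30439301]
(np.int64(4389), np.float64(198.4), np.float64(190.3), array([475. , -11.1, 143.6]), array([460., -24., 130.]), array([488.,   4., 146.]))
red 52 279.2 239.8 [426.5 -41.1  77.2] [424. -46.  68.] [428. -37.  87.] rel [-49.  -29.1] r 57.0 sleeve 1.14
red 32 275.5 261.7 [425.8 -39.2 106.3] [424. -42. 100.] [427. -37. 113.] rel [-49.7 -27.2] r 56.7 sleeve 1.10
red 337 281.6 280.2 [421.5 -42.6 118.5] [415. -48. 117.] [427. -37. 120.] rel [-54.  -30.6] r 62.1 sleeve 1.12
brass 626 218.6 114.8 [503.1 -10.6  96.2] [496. -16.  86.] [509.  -4.  98.] rel [27.6  1.4] r 27.6 
brass 568 268.9 196.7 [460.  -35.6  95.6] [451. -43.  86.] [467. -27.  99.] rel [-15.5 -23.6] r 28.2 
brass 38 267.1 239.7 [432.9 -34.1  92.4] [428. -37.  89.] [435. -28. 104.] rel [-42.6 -22.1] r 48.0 
orange 863 432.1 181.2 [ 475.3 -107.4  128.1] [ 468. -115.  126.] [ 482. -100.  130.] rel [ -0.2 -95.4] r 95.4 
orange 54 20.3 182.0 [472.   83.4 113.2] [471.  81. 106.] [474.  85. 121.] rel [-3.5 95.4] r 95.5
```

>>> step_arm:
  plan:
    - [-1,0.04,0.02,0,0,0,0]
    - [-1,0,0,0,0,0,0]
    - [-0.1,0,0,0,0,0,0]
    - [-0.1,0,0,0,0,0,0]
    - [-0.1,0,0,0,0,0,0]
    - [-0.1,0,0,0,0,0,0]
    - [-0.1,0,0,-0.8,0,0,0]
    - [-0.1,0,0,-0.8,0,0,0]
    - [-0.1,0,0,0,0,0,0]
    - [-0.1,0,0,0,0,0,0]
    - [-0.1,0,0,0,0,0,0]
    - [-0.1,0,0,0,0,0,0]
    - [-0.1,0,0,0,0,0,0]

```text
t: 22.35
ee_pos: [428.9, -43.8, 168.1]
orientation: [-3.141, 0.001, 0.002]
ft_force: [-0.2, -0.2, 0.0]
width: 39.2
grasp_force: 0.0
```

```bash
python3 lw.py
```

```text
22.35 [428.9 -43.8 168.1] 39.22144580362809 [-0.15311801 -0.19675588  0.02353515]
(np.int64(1493), np.float64(232.5), np.float64(170.6), array([474.7, -11.6, 143.8]), array([460., -24., 130.]), array([488.,   3., 147.]))
red 205 279.4 230.2 [421.8 -41.6 112.6] [415. -48.  72.] [427. -37. 120.] rel [-53.7 -29.6] r 61.3 sleeve 1.10
brass 491 142.1 22.9 [573.2  56.4  94.6] [568.  51.  86.] [580.  64.  98.] rel [97.7 68.4] r 119.3 
brass 425 334.8 23.6 [572.5 -81.6  95.2] [567. -89.  86.] [579. -76.  99.] rel [ 97.  -69.6] r 119.4 
brass 253 240.1 124.3 [503.3 -11.1  96.3] [496. -17.  87.] [510.  -5.  98.] rel [27.8  0.9] r 27.8 
brass 235 273.2 179.6 [459.7 -36.5  96. ] [452. -44.  86.] [467. -29.  98.] rel [-15.8 -24.5] r 29.2 
brass 130 208.3 181.0 [458.5  16.8  96.4] [452.  12.  95.] [465.  22.  98.] rel [-17.   28.8] r 33.4 
orange 335 374.1 165.0 [ 476.1 -108.2  128.1] [ 469. -115.  126.] [ 483. -101.  130.] rel [  0.6 -96.2] r 96.2 
orange 43 111.4 168.9 [472.   81.6 118.4] [470.  80. 106.] [474.  84. 128.] rel [-3.5 93.6] r 93.7
```

>>> step_arm:
  plan:
    - [-0.1,0.49,0.65,0,0,0,-0.8]
    - [-0.1,0,0,0,0,0,-0.95]
    - [-0.1,0,0,0,0,0,-0.95]
    - [-0.1,0,0,0,0,0,-0.95]
    - [-0.1,0,0,0,0,0,-0.95]
    - [-0.1,0,0,0,0,0,-0.95]
    - [-0.1,0,0,0,0,0,-0.95]
    - [-0.1,0,0,0,0,0,0]
    - [-0.1,0,0,0,0,0,0]

```text
t: 23.52
ee_pos: [453.7, -76.4, 168.6]
orientation: [-2.907, -1.19, 0.0]
ft_force: [-0.1, -0.2, -0.1]
width: 39.5
grasp_force: 0.0
```

>>> step_arm:
  plan:
    - [-0.1,-0.13,0.8,0,0,0,0]
    - [-0.1,0,0,0.8,0,0,0]
    - [-0.1,0,0,0.66,0,0,0]
    - [-0.1,0,0,0,0,0,0]

```text
t: 24.02
ee_pos: [475.4, -109.0, 93.8]
orientation: [-2.904, -1.19, 0.006]
ft_force: [0.3, 0.9, 0.0]
width: 39.2
grasp_force: 0.0
```

>>> step_arm:
  plan:
    - [-0.1,0.01,0.232,0,0,0,-0.7]
    - [-0.1,0.01,0.232,0,0,0,-0.7]
    - [-0.1,0.01,0.232,0,0,0,-0.7]
    - [-0.1,0.01,0.232,0,0,0,-0.7]
    - [-0.1,0.01,0.232,0,0,0,-0.7]
    - [-0.1,0.01,0.232,0,0,0,-0.7]
    - [-0.1,0.01,0.232,0,0,0,-0.7]
    - [-0.1,0.01,0.232,0,0,0,-0.7]
    - [-0.1,0.01,0.232,0,0,0,-0.7]
    - [-0.1,0.01,0.232,0,0,0,-0.7]
    - [-0.1,0.01,0.232,0,0,0,-0.7]
    - [-0.1,0.01,0.232,0,0,0,-0.7]
    - [-0.1,0.01,0.232,0,0,0,-0.7]
    - [-0.1,0.01,0.232,0,0,0,-0.7]
    - [-0.1,0.01,0.232,0,0,0,-0.7]
    - [-0.1,0.01,0.232,0,0,0,-0.7]
    - [-0.1,0.01,0.232,0,0,0,-0.7]
    - [-0.1,0.01,0.232,0,0,0,-0.7]
    - [-0.1,0.01,0.232,0,0,0,-0.7]

```text
t: 26.4
ee_pos: [674.8, -108.0, 97.1]
orientation: [-1.171, -2.914, 0.001]
ft_force: [-3.9, -2.0, -0.8]
width: 39.3
grasp_force: 2.0
```

>>> step_arm:
  plan:
    - [-0.1,0,0,-0.6,0,0,0]
    - [-0.1,0,0,-0.9,0,0,0.9]
    - [-0.1,0,0,-0.3,0,0,1]
    - [-0.1,0,0,0,0,0,1]
    - [-0.1,0,0,0,0,0,1]
    - [-0.1,0,0,0,0,0,1]
    - [-0.1,0,0,0,0,0,1]
    - [-0.1,0,0,0,0,0,1]
    - [-0.1,0,0,0,0,0,1]
    - [-0.1,0,0,0,0,0,1]
    - [-0.1,0,0,0,0,0,1]
    - [-0.1,0,0,0,0,0,1]
    - [-0.1,0,0,0,0,0,1]
    - [-0.1,0,0,0,0,0,1]
    - [-0.1,0,0,0,0,0,1]
    - [-0.1,0,0,0,0,0,1]
    - [-0.1,0,0,0,0,0,1]
    - [-0.1,0,0,0,0,0,1]
    - [-0.1,0,0,0,0,0,1]
    - [-0.1,0,0,0,0,0,1]

```text
t: 28.9
ee_pos: [675.6, -107.9, 187.8]
orientation: [3.137, 0.161, 0.003]
ft_force: [-0.5, 0.8, -0.3]
width: 39.3
grasp_force: 0.0
```

```bash
cat > lt.py <<'E'
from h import *
import sys
o=get_obs();print(o['t'],o['ee_pos'].round(1),o['orientation'].round(3),o['qpos'].round(2))
for n in("top","side"):
    d=vision.get_image(n);W=cloud(d)
    print(n)
    if n=="top": cv2.imwrite(sys.argv[1],cv2.resize(d['pixels'][130:310,70:490,::-1],None,fx=1.9,fy=1.9))
    for k in("red","orange"):
        for b in blobs(W,masks(d,W)[k],4): print(k,*b[:4])
    for b in stands(d,W):print('st',*b[:4])
    m=(hsv(d)[...,1]<60)&(W[...,2]>135)&(W[...,2]<152)&(abs(W[...,0]-575)<160)&(abs(W[...,1]+12)<160)
    for b in blobs(W,m,10): print('tall',*b[:4])
E
python3 lt.py pics/t5.png
```

```text
28.9 [ 675.6 -107.9  187.8] [3.137e+00 1.610e-01 3.000e-03] [-0.18  0.55  1.52  0.    1.08  1.29]
top
red 25 260.6 147.3 [725.2  24.8 111.5]
red 21 215.1 220.0 [542.4 140.1 114.4]
orange 25 236.0 166.6 [673.3  85.5 128.2]
orange 18 236.4 244.7 [479.5  85.9 127.1]
st 89 421.0 221.8 [ 532.3 -378.6   67.5]
st 97 421.8 266.1 [ 420.5 -375.    67.2]
side
red 71 214.7 203.2 [720.9  26.9  94. ]
red 69 316.9 236.6 [411.  -17.6  93.4]
red 94 231.2 246.8 [539.5 143.5  92.9]
orange 38 262.4 182.9 [ 667.9 -105.9  118.9]
orange 48 318.2 205.1 [ 474.1 -105.   118.7]
orange 53 210.3 210.7 [668.9  88.1 117.7]
orange 52 266.9 237.4 [474.2  90.  119.5]
st 287 505.6 107.7 [  422.9 -1250.3    69.5]
st 31 359.1 179.8 [ 526.8 -376.9   65.5]
st 43 391.2 191.6 [ 414.9 -372.3   65.4]
tall 61 289.9 185.9 [ 570.5 -108.1  140.7]
```

View pics/t5.png

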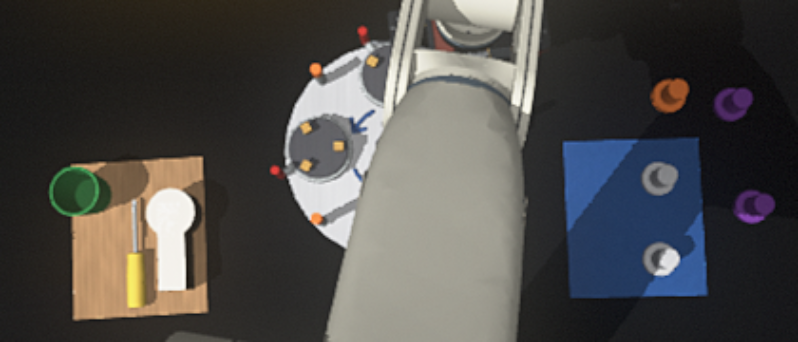

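>>> step_arm:
  plan:
    - [-0.1,0,0,0,0,0,0.86]
    - [-0.1,-0.87,-0.29,0,0,0,0]
    - [-0.1,-0.87,-0.29,0,0,0,0]
    - [-0.1,-0.87,-0.29,0,0,0,0]
    - [-0.1,-0.87,-0.29,0,0,0,0]
    - [-0.1,-0.87,-0.29,0,0,0,0]
    - [-0.1,-0.87,-0.29,0,0,0,0]
    - [-0.1,0,0,0,0,0,0]
    - [-0.1,0,0,0,0,0,0]

```text
t: 30.12
ee_pos: [415.3, -22.1, 186.8]
orientation: [3.141, 0.008, 0.005]
ft_force: [0.0, -0.1, -0.8]
width: 39.4
grasp_force: 0.0
```

```bash
python3 lw.py
```

```text
30.125 [415.3 -22.1 186.8] 39.36230848836475 [ 6.11501060e-05 -1.21714671e-01 -7.94639965e-01]

red 134 281.1 219.2 [413.2 -21.3 118.4] [408. -26. 116.] [419. -16. 121.] rel [-62.3  -9.3] r 63.0 sleeve 0.75
brass 415 178.3 11.2 [573.   58.3  94.6] [568.  53.  86.] [580.  66.  98.] rel [97.5 70.3] r 120.2 
brass 400 359.8 13.2 [572.4 -81.   95. ] [567. -88.  86.] [579. -75.  99.] rel [ 96.9 -69. ] r 119.0 
brass 224 269.4 105.5 [504.9 -11.2  96.4] [499. -17.  95.] [511.  -5.  98.] rel [29.4  0.8] r 29.4 
brass 208 239.0 161.3 [458.8  15.6  96. ] [451.   8.  86.] [466.  23.  99.] rel [-16.7  27.6] r 32.3 
brass 213 299.6 161.6 [458.8 -37.3  96.1] [451. -45.  86.] [466. -30.  98.] rel [-16.7 -25.3] r 30.3 
orange 49 139.0 136.6 [480.7  84.8 127.9] [477.  80. 126.] [484.  93. 129.] rel [ 5.2 96.8] r 96.9 
orange 298 397.1 144.3 [ 476.1 -108.1  128. ] [ 469. -115.  126.] [ 483. -101.  130.] rel [  0.6 -96.1] r 96.1
```

>>> step_arm:
  plan:
    - [-0.1,0.04,0,0.8,0,0,0]
    - [-0.1,0,0,0.8,0,0,0]
    - [-0.1,0,0,0.34,0,0,0]
    - [-0.1,0,-0.2,0,0,0,0]
    - [-0.1,0,-0.2,0,0,0,0]
    - [-0.1,0,-0.2,0,0,0,0]
    - [-0.1,0,-0.2,0,0,0,0]
    - [-0.1,0,-0.2,0,0,0,0]
    - [-0.1,0,-0.16,0,0,0,0]
    - [-0.1,0,-0.16,0,0,0,0]
    - [-0.1,0,-0.16,0,0,0,0]
    - [-0.1,0,0,0,0,0,0]
    - [-0.1,0,0.2,0,0,0,0]
    - [-0.1,0,0.3,0,0,0,0]
    - [-0.1,0,0,-0.8,0,0,0]
    - [-0.1,0,0,-0.8,0,0,0]
    - [0.15,0,0,-0.8,0,0,0]
    - [0.15,0,0.7,0,0,0,0]
    - [0.15,0,0.9,0,0,0,0]
    - [0.15,0,0.9,0,0,0,0]

```text
t: 32.67
ee_pos: [415.5, -100.1, 208.8]
orientation: [-3.142, -0.006, -0.0]
ft_force: [0.1, 0.1, 0.0]
width: 50.4
grasp_force: 0.0
```

>>> step_arm:
  plan:
    - [0.15,0,0.85,0,0,0,0]
    - [0.15,0,0,0,0,0,0]
    - [0.15,0,0,0,0,0,0]

```text
t: 33.05
ee_pos: [415.5, -140.8, 208.4]
orientation: [-3.141, -0.003, 0.001]
ft_force: [0.3, 0.6, -0.7]
width: 50.2
grasp_force: 0.0
```

```bash
python3 look.py
```

```text
t 33.05 [ 415.5 -140.8  208.4] [-0.35  0.17  2.04  0.    0.94  1.21] 50.20587890205207
red 30 121.6 189.8 [426.2  19.8  87.8] [423.  18.  76.] [427.  22.  98.] rel [-49.3  31.8] r 58.7 sleeve 0.03
red 191 108.2 200.7 [420.9  21.  109.9] [416.  16.  68.] [428.  28. 120.] rel [-54.6  33. ] r 63.8 sleeve 0.06
brass 408 45.9 19.3 [573.8  57.4  94.1] [568.  51.  86.] [580.  66.  99.] rel [98.3 69.4] r 120.3 
brass 298 212.4 21.9 [571.9 -82.2  95.2] [567. -89.  86.] [578. -75.  98.] rel [ 96.4 -70.2] r 119.3 
brass 199 137.2 103.1 [507.6 -10.9  96.1] [502. -16.  87.] [514.  -4.  98.] rel [32.1  1.1] r 32.1 
brass 229 114.8 159.4 [457.2  17.9  94.7] [450.  11.  86.] [464.  27.  98.] rel [-18.3  29.9] r 35.1 
brass 224 176.7 159.9 [456.9 -40.9  95. ] [449. -48.  86.] [464. -32.  98.] rel [-18.6 -28.9] r 34.4 
orange 93 20.0 143.1 [473.9  82.5 118.9] [471.  80. 106.] [484.  86. 129.] rel [-1.6 94.5] r 94.5 
orange 223 242.0 142.9 [ 475.1 -107.7  127.9] [ 468. -114.  124.] [ 481. -101.  130.] rel [ -0.4 -95.7] r 95.7 
top
red 20 263.0 267.1 [424.1  22.3 116.9] [419.  17. 112.] [429.  27. 121.] rel [-51.4  34.3] r 61.8 sleeve 0.01
brass 25 304.0 206.0 [575.3 -81.6  96.1] [570. -87.  92.] [581. -76. 104.] rel [ 99.8 -69.6] r 121.7 
brass 20 248.0 206.5 [577.1  59.7  94.6] [573.  54.  91.] [581.  65.  98.] rel [101.6  71.7] r 124.4 
brass 20 276.5 232.0 [511.2 -11.3  95. ] [506. -15.  88.] [516.  -7. 101.] rel [35.7  0.7] r 35.7 
brass 23 264.7 252.6 [460.3  19.   95.6] [454.  13.  91.] [467.  26.  99.] rel [-15.2  31. ] r 34.5 
brass 23 288.1 252.5 [459.5 -39.5  95.4] [453. -47.  90.] [466. -34. 101.] rel [-16.  -27.5] r 31.8 
orange 11 236.7 243.9 [481.3  85.1 127.2] [476.  80. 123.] [486.  92. 133.] rel [ 5.8 97.1] r 97.3 
top 94 420.9 221.9 [ 532.2 -378.5   66.9] [ 519. -393.   61.] [ 545. -365.   77.]
top 95 421.9 266.0 [ 420.6 -375.2   67. ] [ 408. -388.   61.] [ 433. -363.   73.]
```

>>> step_arm:
  plan:
    - [0.15,0.02,0.78,0,0,0,0]
    - [0.15,0.02,0.78,0,0,0,0]
    - [0.15,0.02,0.78,0,0,0,0]
    - [0.15,0.02,0.78,0,0,0,0]
    - [0.15,0,0.78,0,0,0,0]
    - [0.15,0,0.78,0,0,0,0]
    - [0.15,0,0,0.9,0,0,0]
    - [0.15,0,0,0.9,0,0,0]
    - [0.15,0,0,0.9,0,0,0]
    - [0.15,0,0,0.5,0,0,0]
    - [0.15,0,0,0.3,0,0,0]
    - [0.15,0,0,0,0,0,0]
    - [0.15,0,0,0,0,0,0]

```text
t: 34.78
ee_pos: [422.0, -374.8, 34.7]
orientation: [3.14, 0.007, 0.002]
ft_force: [-0.7, 0.3, 0.9]
width: 50.6
grasp_force: 0.0
```

>>> step_arm:
  plan:
    - [-1,0,0,0,0,0,0]
    - [-1,0,0,0,0,0,0]
    - [-1,0,0,0,0,0,0]
    - [-1,0,0,0,0,0,0]
    - [-1,0,0,0,0,0,0]

```text
t: 35.4
ee_pos: [421.5, -374.8, 34.2]
orientation: [3.141, 0.006, 0.001]
ft_force: [-1.1, -0.3, 7.0]
width: 27.7
grasp_force: 30.0
```

>>> step_arm:
  plan:
    - [-1,0,0,-0.3,0,0,0]
    - [-1,0,0,-0.8,0,0,0]
    - [-1,0,0,-0.8,0,0,0]
    - [-1,0,0,-0.8,0,0,0]
    - [-1,0,0,-0.6,0,0,0]
    - [-1,0.138,-0.908,0,0,0,0]
    - [-1,0.138,-0.908,0,0,0,0]
    - [-1,0.138,-0.908,0,0,0,0]
    - [-1,0.138,-0.908,0,0,0,0]
    - [-1,0.138,-0.908,0,0,0,0]
    - [-1,0.138,-0.908,0,0,0,0]
    - [-1,0.138,-0.908,0,0,0,0]
    - [-1,0.138,-0.908,0,0,0,0]
    - [-1,0,0,0,0,0,0]
    - [-1,0,0,0.6,0,0,0]
    - [-1,0,0,0.6,0,0,0]
    - [-1,0,0,0,0,0,0]
    - [-1,0,0,0,0,0,0]

```text
t: 37.65
ee_pos: [475.4, -11.5, 139.6]
orientation: [3.141, 0.005, 0.001]
ft_force: [-0.5, -0.1, -2.1]
width: 27.5
grasp_force: 30.0
```

Run:
```python
from h import *
o=get_obs();print(o['t'],o['ee_pos'].round(1),o['ft_force'])
d=wrist();W=cloud(d);report(d,W)
s=vision.get_image("side");W=cloud(s);cv2.imwrite("pics/s6.png",cv2.resize(s['pixels'][120:290,180:400,::-1],None,fx=3,fy=3))
```

```text
37.65 [475.4 -11.5 139.6] [-0.50590115 -0.07432071 -2.11059579]
brass 453 177.6 86.6 [573.9  58.3  95.3] [568.  53.  86.] [580.  66.  98.] rel [98.4 70.3] r 120.9 
brass 459 386.3 88.5 [573.2 -80.5  95.3] [568. -89.  86.] [579. -75.  99.] rel [ 97.7 -68.5] r 119.3 
brass 273 281.5 184.0 [508.5 -10.9  96.5] [502. -16.  89.] [515.  -5.  98.] rel [33.   1.1] r 33.0 
brass 79 237.4 245.4 [459.5  23.1  94.6] [454.  19.  86.] [464.  26.  97.] rel [-16.   35.1] r 38.6 
brass 72 325.2 245.3 [459.6 -45.1  94.1] [454. -48.  86.] [463. -42.  98.] rel [-15.9 -33.1] r 36.7 
orange 61 411.2 237.6 [ 474.4 -101.6  114.1] [ 471. -104.  106.] [ 478. -100.  125.] rel [ -1.1 -89.6] r 89.6 
orange 34 131.3 233.4 [482.3  85.7 127.9] [478.  79. 126.] [484.  93. 129.] rel [ 6.8 97.7] r 97.9 
orange 302 430.7 241.9 [ 477.  -108.   128.1] [ 471. -116.  127.] [ 483. -101.  130.] rel [  1.5 -96. ] r 96.0
```

View pics/s6.png

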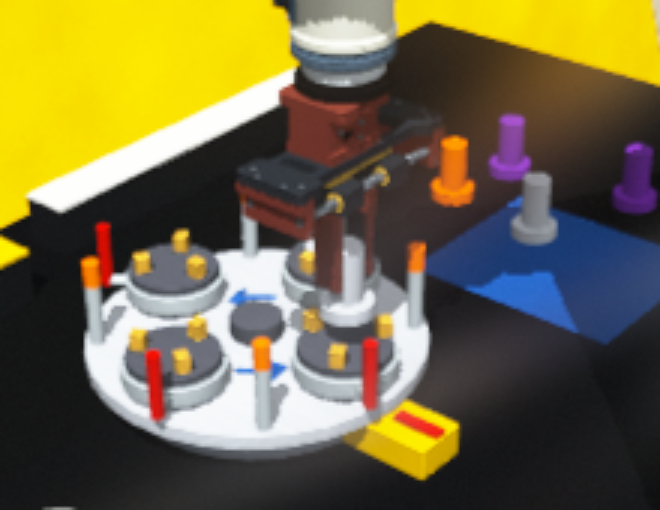

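The part at crop (348,300) is upright and centred above the open chuck 2. Lowering.

>>> step_arm:
  plan:
    - [-1,0,0,0.3,0,0,0]
    - [-1,0,0,0.2,0,0,0]
    - [-1,0,0,0.05,0,0,0]
    - [-1,0,0,0.02,0,0,0]
    - [-1,0,0,0,0,0,0]

```text
t: 38.38
ee_pos: [474.5, -11.0, 110.3]
orientation: [-3.142, -0.006, 0.002]
ft_force: [-2.4, 0.9, 2.2]
width: 27.5
grasp_force: 30.0
```

>>> step_arm:
  plan:
    - [0.15,0,0,0,0,0,0]
    - [0.15,0,0,0,0,0,0]
    - [0.15,0,0,0,0,0,0]
    - [0.15,0,0,-0.3,0,0,0]
    - [0.15,0,0,-0.9,0,0,0]
    - [0.15,0,0,-0.4,0,0,0]
    - [-0.1,-0.52,-0.34,0,0,0,0]
    - [-0.1,-0.52,-0.34,0,0,0,0]
    - [-0.1,0,0,0,0,0,0]
    - [-0.1,0,0,0,0,0,0]

```text
t: 39.62
ee_pos: [424.1, 22.6, 191.0]
orientation: [3.141, 0.007, 0.003]
ft_force: [-0.2, -0.0, -0.2]
width: 39.3
grasp_force: 0.0
```

```bash
python3 lw.py
```

```text
39.625 [424.1  22.6 191. ] 39.299647771199396 [-0.22265566 -0.00811284 -0.21061248]
(np.int64(1196), np.float64(327.2), np.float64(163.7), array([471.5,  -9.8, 143.9]), array([457., -24., 130.]), array([485.,   3., 146.]))
red 168 281.9 215.8 [422.3  22.8 113.6] [416.  17.  66.] [427.  28. 120.] rel [-53.2  34.8] r 63.6 sleeve 0.02
brass 350 236.5 25.7 [573.1  59.1  95.3] [568.  53.  86.] [580.  66.  99.] rel [97.6 71.1] r 120.8 
brass 397 413.1 27.6 [572.7 -80.3  94.7] [567. -89.  86.] [579. -74.  99.] rel [ 97.2 -68.3] r 118.8 
brass 225 321.2 113.0 [508.1 -10.2  96.1] [502. -17.  87.] [514.  -5.  99.] rel [32.6  1.8] r 32.6 
brass 188 286.1 172.5 [457.2  19.   96.5] [450.  11.  91.] [465.  26.  98.] rel [-18.3  31. ] r 36.0 
brass 183 352.1 173.0 [457.  -40.1  96.4] [449. -48.  89.] [464. -33.  98.] rel [-18.5 -28.1] r 33.6 
orange 227 200.0 152.9 [477.3  86.1 128. ] [470.  80. 123.] [484.  93. 130.] rel [ 1.8 98.1] r 98.1 
orange 275 451.7 155.6 [ 476.1 -108.3  128.1] [ 470. -116.  126.] [ 483. -101.  130.] rel [  0.6 -96.3] r 96.3
```

>>> step_arm:
  plan:
    - [-0.1,0,0,0.8,0,0,0]
    - [-0.1,0,0,0.8,0,0,0]
    - [-0.1,0,0,0.44,0,0,0]
    - [-1,0,0,0,0,0,0]
    - [-1,0,0,0,0,0,0]
    - [-1,0,0,0,0,0,0]
    - [-1,0,0,0,0,0,0]
    - [-1,0,0,0,0,0,0]
    - [-1,-0.065,0.106,0,0,0,0]
    - [-1,-0.054,0.112,0,0,0,0]
    - [-1,-0.042,0.116,0,0,0,0]
    - [-1,-0.031,0.12,0,0,0,0]
    - [-1,-0.019,0.123,0,0,0,0]
    - [-1,-0.006,0.124,0,0,0,0]
    - [-1,0.006,0.124,0,0,0,0]
    - [-1,0.019,0.123,0,0,0,0]
    - [-1,0.031,0.12,0,0,0,0]
    - [-1,0.042,0.116,0,0,0,0]
    - [-1,0.054,0.112,0,0,0,0]
    - [-1,0,0,0,0,0,0]

```text
t: 42.18
ee_pos: [416.1, -42.1, 88.6]
orientation: [-3.141, -0.006, 0.011]
ft_force: [-12.0, 0.2, 24.3]
width: 11.1
grasp_force: 30.0
```

```bash
python3 lw.py
```

```text
42.175 [416.1 -42.1  88.6] 11.149776763399437 [-11.99706864   0.18321897  24.30921116]
(np.int64(4242), np.float64(257.7), np.float64(174.0), array([473.8, -32.5, 144.2]), array([460., -46., 130.]), array([487., -19., 146.]))
red 90 279.1 243.5 [420.2 -40.1  85.6] [417. -44.  67.] [421. -36. 103.] rel [-55.3 -28.1] r 62.0 sleeve 1.07
red 331 281.5 278.4 [415.1 -41.6 118.6] [409. -47. 112.] [421. -36. 120.] rel [-60.4 -29.6] r 67.3 sleeve 1.06
brass 745 12.8 53.3 [523.9  90.7  92.9] [518.  87.  86.] [531.  96.  98.] rel [ 48.4 102.7] r 113.5 
brass 665 249.6 90.7 [507.  -25.4  96.2] [500. -32.  86.] [514. -19.  99.] rel [ 31.5 -13.4] r 34.2 
brass 579 319.6 171.3 [466.8 -61.9  95.9] [459. -70.  86.] [474. -55.  98.] rel [ -8.7 -49.9] r 50.7 
brass 337 218.3 194.1 [454.   -6.8  96.4] [447. -13.  95.] [462.  -0.  98.] rel [-21.5   5.2] r 22.1 
brass 38 267.4 239.8 [425.5 -33.3  92.7] [420. -36.  89.] [427. -27. 104.] rel [-50.  -21.3] r 54.3 
orange 1297 489.1 105.0 [ 499.3 -125.6  125.8] [ 492. -134.  106.] [ 506. -119.  130.] rel [  23.8 -113.6] r 116.1 
orange 40 40.9 188.4 [464.2  63.  128. ] [461.  57. 126.] [466.  70. 129.] rel [-11.3  75. ] r 75.8 
orange 61 72.0 205.9 [453.2  59.1 117.2] [452.  57. 106.] [455.  61. 125.] rel [-22.3  71.1] r 74.5
```

>>> step_arm:
  plan:
    - [-0.1,0,-0.05,0,0,0,0]
    - [-0.1,0,-0.15,0,0,0,0]
    - [-0.1,0,-0.15,0,0,0,0]
    - [-0.1,-0.05,-0.15,0,0,0,0]
    - [-0.1,-0.05,-0.15,0,0,0,0]
    - [-0.1,0,0,0,0,0,0]
    - [-0.1,0,0,0,0,0,0]
    - [-0.1,0,0,0,0,0,0]
    - [-0.1,0,0,0,0,0,0]
    - [-0.1,0,0,0,0,0,0]
    - [-0.1,0,0,0,0,0,0]
    - [-0.1,0,0,0,0,0,0]
    - [-0.1,0,0,0,0,0,0]

```text
t: 43.85
ee_pos: [414.8, -9.6, 88.2]
orientation: [-3.142, -0.006, -0.0]
ft_force: [0.3, 0.1, 0.1]
width: 39.6
grasp_force: 0.0
```

```bash
python3 lw.py
```

```text
43.85 [414.8  -9.6  88.2] 39.554368592821255 [0.29586588 0.07671985 0.11366116]
(np.int64(4201), np.float64(290.9), np.float64(175.3), array([471.6, -12.3, 144.3]), array([457., -26., 130.]), array([485.,   1., 147.]))
red 233 284.8 282.1 [411.6 -10.8 118.5] [406. -16. 117.] [417.  -5. 120.] rel [-63.9   1.2] r 63.9 sleeve 0.58
brass 670 288.5 90.9 [505.6 -12.2  96.2] [499. -18.  87.] [512.  -6.  99.] rel [30.1 -0.2] r 30.1 
brass 520 339.3 183.3 [458.9 -40.3  96.2] [450. -48.  87.] [467. -33.  99.] rel [-16.6 -28.3] r 32.8 
brass 481 238.4 185.1 [457.8  14.6  96.4] [450.   7.  90.] [465.  22.  98.] rel [-17.7  26.6] r 32.0 
brass 133 246.6 253.9 [417.4  11.2  97.5] [404.  11.  88.] [426.  16. 105.] rel [-58.1  23.2] r 62.6 
brass 122 317.5 250.4 [419.8 -29.8  97.5] [408. -35.  88.] [426. -29. 105.] rel [-55.7 -17.8] r 58.5 
orange 934 522.7 154.7 [ 477.9 -110.   128.1] [ 471. -119.  124.] [ 485. -102.  130.] rel [  2.4 -98. ] r 98.0 
orange 42 58.0 146.0 [480.7  84.3 128. ] [478.  79. 127.] [482.  91. 129.] rel [ 5.2 96.3] r 96.4 
orange 101 89.7 168.0 [469.9  80.2 116.6] [468.  78. 106.] [472.  83. 126.] rel [-5.6 92.2] r 92.4
```

>>> step_arm:
  plan:
    - [-0.1,0.02,0.2,0,0,0,0]
    - [-0.1,0.02,0.2,0,0,0,0]
    - [-0.1,0,0.2,0,0,0,0]
    - [-0.1,0,0.15,0,0,0,0]
    - [-0.1,0,0.15,0,0,0,0]
    - [-0.1,0,0.12,0,0,0,0]
    - [-0.1,0,0,0,0,0,0]
    - [-0.1,0,-0.2,0,0,0,0]
    - [-0.1,-0.02,-0.2,0,0,0,0]
    - [-0.1,-0.02,-0.25,0,0,0,0]
    - [-0.1,0,0,0,0,0,0]
    - [-0.1,0,0,0,0,0,0]
    - [-0.1,0,0,0,0,0,0]
    - [-0.1,0,0,0,0,0,0]
    - [-0.1,0,0,0,0,0,0]
    - [-0.1,0,0,0,0,0,0]
    - [-0.1,0,0,0,0,0,0]
    - [-0.1,0,0,0,0,0,0]

```text
t: 46.15
ee_pos: [414.8, -28.1, 88.2]
orientation: [-3.142, -0.006, 0.0]
ft_force: [1.4, 0.3, -0.4]
width: 39.6
grasp_force: 0.0
```

```bash
python3 lw.py
```

```text
46.15 [414.8 -28.1  88.2] 39.58429738131577 [ 1.38422367  0.34570643 -0.3762537 ]
(np.int64(4276), np.float64(243.1), np.float64(174.4), array([471.9, -13. , 144.2]), array([457., -26., 130.]), array([485.,   1., 147.]))
red 48 281.6 239.5 [419.5 -27.6  80.6] [418. -31.  71.] [420. -24.  90.] rel [-56.  -15.6] r 58.1 sleeve 0.87
red 346 282.6 277.5 [414.3 -28.1 118.5] [408. -33. 117.] [420. -23. 120.] rel [-61.2 -16.1] r 63.3 sleeve 0.86
brass 492 15.4 8.0 [542.3  99.4  92.2] [538.  95.  86.] [548. 104.  98.] rel [ 66.8 111.4] r 129.9 
brass 662 251.7 93.4 [504.4 -12.3  96.2] [498. -18.  87.] [511.  -6.  99.] rel [28.9 -0.3] r 28.9 
brass 559 303.9 181.8 [459.7 -39.5  95.9] [451. -47.  86.] [467. -32.  98.] rel [-15.8 -27.5] r 31.7 
brass 288 201.6 185.3 [457.6  16.1  96.4] [450.  11.  94.] [465.  22.  98.] rel [-17.9  28.1] r 33.3 
orange 925 478.6 154.7 [ 477.9 -110.   128.1] [ 471. -118.  125.] [ 485. -102.  130.] rel [  2.4 -98. ] r 98.0 
orange 40 15.0 145.7 [480.8  83.9 127.6] [479.  79. 126.] [482.  92. 129.] rel [ 5.3 95.9] r 96.0 
orange 130 44.9 169.4 [469.6  80.4 119.2] [468.  78. 107.] [472.  83. 129.] rel [-5.9 92.4] r 92.6
```

>>> step_arm:
  plan:
    - [-1,0,0,0,0,0,0]
    - [-1,0,0,0,0,0,0]
    - [-1,0,0,0,0,0,0]
    - [-1,0,0,0,0,0,0]
    - [-1,0,0,0,0,0,0]
    - [-1,0,0,0,0,0,0]
    - [-1,0.02,0.06,0,0,0,0]
    - [-1,0.02,0.06,0,0,0,0]
    - [-1,0.03,0.06,0,0,0,0]
    - [-1,0.03,0.06,0,0,0,0]
    - [-1,0.04,0.03,0,0,0,0]
    - [-1,0.03,0.02,0,0,0,0]
    - [-1,0,0,0,0,0,0]
    - [-1,0.04,0,0,0,0,0]
    - [-1,0.04,0,0,0,0,0]
    - [-1,0,0,0,0,0,0]
    - [-1,0.04,0.02,0,0,0,0]
    - [-1,0,0,0,0,0,0]

```text
t: 48.45
ee_pos: [422.4, -43.5, 87.1]
orientation: [-3.141, -0.007, 0.022]
ft_force: [-18.8, -2.7, 15.1]
width: 11.4
grasp_force: 30.0
```

```bash
python3 lw.py
```

```text
48.45 [422.4 -43.5  87.1] 11.378930788365059 [-18.75757991  -2.74148096  15.11775324]
(np.int64(4405), np.float64(218.5), np.float64(194.3), array([472.9, -19.2, 143.7]), array([458., -32., 130.]), array([485.,  -5., 147.]))
red 334 281.6 286.4 [417.7 -43.  118.5] [412. -48. 117.] [424. -38. 120.] rel [-57.8 -31. ] r 65.6 sleeve 1.09
brass 116 1.9 34.1 [539.3  95.3  87.4] [533.  92.  86.] [545.  99.  90.] rel [ 63.8 107.3] r 124.8 
brass 632 228.5 109.7 [504.3 -16.1  96.4] [498. -22.  89.] [511. -10.  98.] rel [28.8 -4.1] r 29.1 
brass 578 286.9 192.3 [461.8 -45.7  95.8] [453. -53.  86.] [469. -38.  98.] rel [-13.7 -33.7] r 36.4 
brass 42 178.9 199.9 [457.4  13.3  96.3] [454.  12.  95.] [460.  15.  97.] rel [-18.1  25.3] r 31.1 
orange 938 455.7 161.4 [ 483.5 -115.1  128.1] [ 476. -123.  126.] [ 490. -107.  130.] rel [   8.  -103.1] r 103.4 
orange 66 25.2 198.7 [464.5  74.9 120.3] [463.  73. 110.] [466.  77. 128.] rel [-11.   86.9] r 87.6
```

>>> step_arm:
  plan:
    - [-0.1,-0.1,0,0,0,0,0]
    - [-0.1,0,0,0,0,0,0]
    - [-0.1,0,0,0,0,0,0]
    - [-0.1,-0.4,0,0,0,0,0]
    - [-0.4,-0.4,-0.1,0,0,0,0]
    - [-1,0,0,0,0,0,0]
    - [-1,0,0,0,0,0,0]
    - [-1,0,0,0,0,0,0]
    - [-1,0,0,0,0,0,0]
    - [-1,0,0,0,0,0,0]
    - [-1,0,0,0,0,0,0]

```text
t: 49.88
ee_pos: [384.4, -38.7, 88.2]
orientation: [-3.142, -0.006, 0.0]
ft_force: [-0.9, 0.1, -0.4]
width: 0.3
grasp_force: 0.0
```

```bash
python3 lw.py
```

```text
49.875 [384.4 -38.7  88.2] 0.3147701995718356 [-0.85242658  0.10345719 -0.41133345]
(np.int64(5523), np.float64(209.4), np.float64(87.9), array([471.3, -13.1, 144.1]), array([457., -26., 130.]), array([485.,   1., 147.]))
red 279 265.1 221.2 [414.3 -30.1 118.5] [409. -35. 117.] [420. -24. 121.] rel [-61.2 -18.1] r 63.8 sleeve 0.89
brass 880 227.4 27.0 [503.4 -12.1  95.6] [498. -18.  86.] [511.  -6.  99.] rel [27.9 -0.1] r 27.9 
brass 585 283.8 125.0 [458.9 -39.1  96.5] [451. -47.  94.] [467. -31.  98.] rel [-16.6 -27.1] r 31.8 
brass 477 180.0 128.0 [457.2  14.4  96.4] [451.   6.  86.] [464.  22.  98.] rel [-18.3  26.4] r 32.1 
orange 967 442.4 82.1 [ 476.5 -104.7  120.3] [ 470. -117.  105.] [ 485. -102.  130.] rel [  1.  -92.7] r 92.7 
orange 145 13.7 100.2 [469.2  81.7 113.2] [468.  78. 105.] [471.  85. 122.] rel [-6.3 93.7] r 93.9
```

>>> step_arm:
  plan:
    - [-1,0.15,0,0,0,0,0]
    - [-1,0.15,0,0,0,0,0]
    - [-1,0.06,0,0,0,0,0]
    - [-1,0.06,0,0,0,0,0]
    - [-1,0.06,0,0,0,0,0]
    - [-1,0,0,0,0,0,0]
    - [-1,0,0,0,0,0,0]

```text
t: 50.8
ee_pos: [399.3, -38.0, 86.6]
orientation: [-3.14, -0.008, 0.029]
ft_force: [-23.2, -3.1, 14.3]
width: 0.3
grasp_force: 11.8
```

```bash
python3 lw.py
```

```text
50.8 [399.3 -38.   86.6] 0.2839922844408882 [-23.18044403  -3.09045227  14.3252312 ]
(np.int64(5198), np.float64(199.0), np.float64(133.6), array([472.1,  -8.4, 144. ]), array([458., -21., 130.]), array([485.,   6., 147.]))
red 294 264.2 249.8 [415.6 -28.9 118.5] [410. -34. 114.] [422. -23. 120.] rel [-59.9 -16.9] r 62.2 sleeve 0.87
brass 797 222.5 60.5 [503.4  -8.9  95.9] [497. -15.  86.] [510.  -2.  99.] rel [27.9  3.1] r 28.1 
brass 592 274.6 156.3 [458.3 -33.6  96.2] [450. -41.  87.] [466. -26.  99.] rel [-17.2 -21.6] r 27.6 
brass 101 165.2 157.9 [457.2  23.4  96.5] [452.  19.  95.] [463.  27.  98.] rel [-18.3  35.4] r 39.9 
orange 1076 450.1 130.5 [ 473.1 -104.8  127.7] [ 466. -113.  117.] [480. -98. 130.] rel [ -2.4 -92.8] r 92.8 
orange 53 9.7 125.1 [473.8  86.6 111.1] [473.  84. 105.] [475.  90. 118.] rel [-1.7 98.6] r 98.6
```

>>> step_arm:
  plan:
    - [-1,-0.02,0.06,0,0,0,0]
    - [-1,0,0.06,0,0,0,0]
    - [-1,0,0.06,0,0,0,0]
    - [-1,0,0.06,0,0,0,0]
    - [-1,0,0,0,0,0,0]

```text
t: 51.48
ee_pos: [401.3, -50.2, 86.8]
orientation: [-3.14, -0.007, 0.02]
ft_force: [-14.9, -2.6, 4.8]
width: 0.3
grasp_force: 7.5
```

```bash
python3 lw.py
```

```text
51.475 [401.3 -50.2  86.8] 0.2968834630909255 [-14.87019553  -2.63068523   4.8126639 ]
(np.int64(5200), np.float64(185.8), np.float64(138.2), array([472.2, -15.7, 143.8]), array([458., -29., 130.]), array([485.,  -1., 147.]))
red 236 263.5 249.8 [417.3 -40.8 118.5] [412. -46. 115.] [424. -35. 120.] rel [-58.2 -28.8] r 64.9 sleeve 1.06
brass 767 207.3 65.4 [503.3 -13.6  96. ] [497. -20.  86.] [510.  -7.  98.] rel [27.8 -1.6] r 27.8 
brass 597 266.4 156.4 [460.2 -41.5  96.1] [452. -49.  86.] [468. -33.  98.] rel [-15.3 -29.5] r 33.2 
orange 767 429.7 120.7 [ 478.6 -109.5  125.5] [ 473. -119.  106.] [ 487. -104.  130.] rel [  3.1 -97.5] r 97.5 
orange 31 7.8 143.7 [467.2  79.7 109.3] [466.  78. 105.] [468.  82. 114.] rel [-8.3 91.7] r 92.1
```

>>> step_arm:
  plan:
    - [-1,0.06,0.02,0,0,0,0]
    - [-1,0.06,0.02,0,0,0,0]
    - [-1,0,0,0,0,0,0]
    - [-1,0,0,0,0,0,0]

```text
t: 52.02
ee_pos: [404.0, -51.9, 86.6]
orientation: [-3.14, -0.008, 0.03]
ft_force: [-24.3, -4.5, 16.1]
width: 0.4
grasp_force: 12.6
```

```bash
python3 lw.py
```

```text
52.025 [404.  -51.9  86.6] 0.351347629195848 [-24.34914842  -4.54047112  16.12698094]
(np.int64(5286), np.float64(171.3), np.float64(146.0), array([472.5, -12.2, 143.6]), array([458., -25., 130.]), array([486.,   3., 147.]))
red 283 262.0 250.6 [419.9 -41.8 118.5] [415. -47. 115.] [425. -36. 121.] rel [-55.6 -29.8] r 63.1 sleeve 1.09
brass 805 199.2 72.2 [502.9 -11.4  95.8] [497. -17.  86.] [510.  -5.  99.] rel [27.4  0.6] r 27.4 
brass 602 254.9 163.1 [459.4 -37.2  95.9] [451. -45.  86.] [467. -29.  98.] rel [-16.1 -25.2] r 29.9 
brass 32 280.5 243.7 [413.5 -50.8  96.1] [413. -53.  87.] [415. -49. 104.] rel [-62.  -38.8] r 73.1 
orange 937 422.9 136.5 [ 475.4 -108.   128. ] [ 469. -115.  122.] [ 483. -101.  130.] rel [ -0.1 -96. ] r 96.0
```

>>> step_arm:
  plan:
    - [-1,-0.02,0.05,0,0,0,0]
    - [-1,0,0.05,0,0,0,0]
    - [-1,0,0,0,0,0,0]
    - [-1,0.04,0.0,0,0,0,0]
    - [-1,0,0,0,0,0,0]

```text
t: 52.7
ee_pos: [405.5, -56.9, 86.6]
orientation: [-3.14, -0.008, 0.029]
ft_force: [-23.1, -5.3, 14.4]
width: 0.6
grasp_force: 12.1
```

```bash
python3 lw.py
```

```text
52.7 [405.5 -56.9  86.6] 0.6300080323982833 [-23.0604228   -5.25633405  14.43775158]
(np.int64(5288), np.float64(165.2), np.float64(149.6), array([472.7, -14.8, 143.5]), array([458., -27., 130.]), array([486.,   0., 147.]))
red 226 262.2 250.8 [421.3 -46.9 118.5] [416. -52. 117.] [427. -41. 120.] rel [-54.2 -34.9] r 64.5 sleeve 1.17
brass 764 192.6 75.8 [502.7 -13.1  95.9] [497. -19.  86.] [509.  -7.  99.] rel [27.2 -1.1] r 27.2 
brass 608 250.8 164.4 [460.2 -40.   95.8] [452. -48.  86.] [467. -31.  98.] rel [-15.3 -28. ] r 31.9 
brass 32 281.9 243.1 [414.9 -56.6  95.1] [414. -58.  87.] [416. -55. 105.] rel [-60.6 -44.6] r 75.2 
orange 866 416.6 134.5 [ 477.7 -110.4  128. ] [ 471. -118.  123.] [ 486. -103.  130.] rel [  2.2 -98.4] r 98.4
```

>>> step_arm:
  plan:
    - [-1,-0.3,0,0,0,0,0]
    - [-1,-0.3,0,0,0,0,0]
    - [-0.6,0,0,-0.8,0,0,0]
    - [-0.1,0,0,-0.8,0,0,0]
    - [-0.1,0.6,-0.28,0,0,0,0]
    - [-0.1,0.4,0,0,0,0,0]
    - [-0.1,0,0,0,0,0,0]
    - [-0.1,0,0,0,0,0,0]
    - [-0.1,0,0,0,0,0,0]
    - [-0.1,0,0,0,0,0,0]

```text
t: 54.0
ee_pos: [433.8, -43.6, 168.1]
orientation: [-3.142, -0.006, 0.001]
ft_force: [0.9, -0.2, 0.4]
width: 39.5
grasp_force: 0.0
```

```bash
python3 lw.py
python3 - <<'E'
from h import *
d=wrist();cv2.imwrite("pics/w7.png",cv2.resize(d['pixels'][60:270,120:400,::-1],None,fx=2.6,fy=2.6))
E
```

```text
54.0 [433.8 -43.6 168.1] 39.465666325722076 [ 0.88972886 -0.15970231  0.3608845 ]
(np.int64(1462), np.float64(235.5), np.float64(179.0), array([473.9, -12.8, 143.8]), array([460., -26., 130.]), array([487.,   2., 146.]))
red 293 272.7 236.5 [419.3 -35.9 107.3] [411. -41.  66.] [423. -31. 121.] rel [-56.2 -23.9] r 61.1 sleeve 1.00
brass 476 142.1 31.3 [572.4  58.   94.5] [567.  52.  86.] [579.  66.  99.] rel [96.9 70. ] r 119.5 
brass 413 335.3 30.4 [573.4 -81.3  95.3] [568. -89.  86.] [580. -75.  98.] rel [ 97.9 -69.3] r 119.9 
brass 252 242.0 130.0 [503.9 -11.9  96.4] [498. -17.  94.] [510.  -6.  99.] rel [28.4  0.1] r 28.4 
brass 242 275.8 185.0 [460.  -38.3  95.9] [452. -46.  86.] [467. -30.  99.] rel [-15.5 -26.3] r 30.5 
brass 134 210.4 187.0 [458.2  15.7  96.4] [451.  10.  94.] [465.  21.  98.] rel [-17.3  27.7] r 32.7 
orange 326 376.0 170.6 [ 477.3 -109.4  128. ] [ 470. -117.  125.] [ 484. -102.  130.] rel [  1.8 -97.4] r 97.4
```

View pics/w7.png

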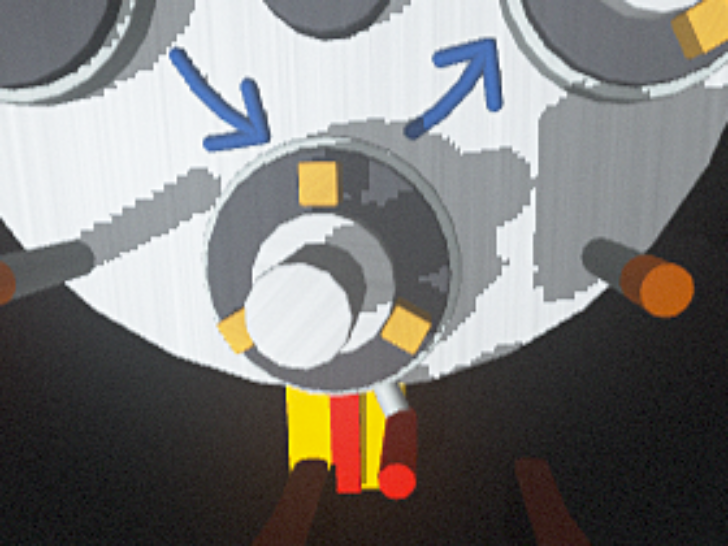

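The top view shows gaps between the foot and the jaws at crop (318,184) and (405,325), so chuck 2 is not gripped yet (sleeve ≈1.0). I'll grip the peg and swing the whole tool about the chuck axis instead.

>>> step_arm:
  plan:
    - [-0.1,-0.3,-0.14,0,0,0,0]
    - [-0.1,0,0,0.8,0,0,0]
    - [-0.1,0,0,0.8,0,0,0]
    - [-1,0,0,0,0,0,0]
    - [-1,0,0,0,0,0,0]
    - [-1,0,0,0,0,0,0]
    - [-1,0,0,0,0,0,0]
    - [-1,0,0,0,0,0,0]
    - [-1,0.02,0.045,0,0,0,-0.333]
    - [-1,0.02,0.045,0,0,0,-0.333]
    - [-1,0.02,0.045,0,0,0,-0.333]
    - [-1,0.02,0.045,0,0,0,-0.333]
    - [-1,0,0,0,0,0,0]
    - [-1,0,0,0,0,0,0]

```text
t: 55.85
ee_pos: [424.0, -45.6, 89.4]
orientation: [3.131, 0.256, 0.001]
ft_force: [-3.5, -1.6, 11.7]
width: 11.2
grasp_force: 30.0
```

```bash
python3 lw.py; python3 -c "
from h import *
o=get_obs();print(o['orientation'],o['moment'])"
```

```text
55.85 [424.  -45.6  89.4] 11.172791476509742 [-3.45371192 -1.61606747 11.65344319]
(np.int64(4230), np.float64(223.9), np.float64(180.5), array([474.3, -14.5, 144. ]), array([459., -28., 130.]), array([487.,  -0., 147.]))
red 329 281.5 280.8 [420.9 -45.4 118.6] [415. -51. 117.] [427. -40. 120.] rel [-54.6 -33.4] r 64.0 sleeve 1.15
brass 610 245.5 106.6 [503.5 -13.2  96.4] [497. -19.  87.] [510.  -7.  98.] rel [28.  -1.2] r 28.0 
brass 168 183.6 185.5 [457.3  15.   96.3] [451.  11.  95.] [464.  19.  98.] rel [-18.2  27. ] r 32.6 
brass 543 283.9 195.1 [460.8 -40.2  95.8] [452. -48.  86.] [468. -32.  98.] rel [-14.7 -28.2] r 31.8 
orange 110 26.3 148.7 [468.8  78.9 119.3] [467.  76. 106.] [475.  81. 129.] rel [-6.7 90.9] r 91.1 
orange 802 449.7 198.0 [ 479.2 -111.2  128.1] [ 472. -119.  126.] [ 486. -104.  130.] rel [  3.7 -99.2] r 99.3 
[3.13072376e+00 2.56411462e-01 1.14199872e-03] [-0.21208187  0.63221639 -0.13035531]
```

>>> step_arm:
  plan:
    - [-1,0.02,0.045,0,0,0,-0.333]
    - [-1,0.02,0.045,0,0,0,-0.333]
    - [-1,0.02,0.045,0,0,0,-0.333]
    - [-1,0,0,0,0,0,0]
    - [-1,0,0,0,0,0,0]

```text
t: 56.52
ee_pos: [427.5, -51.5, 89.3]
orientation: [3.11, 0.444, -0.001]
ft_force: [-5.9, -1.9, 15.0]
width: 11.7
grasp_force: 30.0
```

```bash
python3 lw.py; python3 -c "
from h import *
o=get_obs();print(o['orientation'],o['moment'])"
```

```text
56.525 [427.5 -51.5  89.3] 11.725072102941237 [-5.88578795 -1.89325827 15.0104806 ]
(np.int64(4233), np.float64(227.1), np.float64(179.6), array([474.5, -15.6, 144. ]), array([460., -29., 130.]), array([487.,  -2., 147.]))
red 331 281.4 281.3 [424.2 -51.6 118.6] [417. -57. 112.] [430. -46. 120.] rel [-51.3 -39.6] r 64.8 sleeve 1.26
brass 403 428.2 5.5 [571.2 -81.7  92.5] [570. -90.  86.] [574. -75.  98.] rel [ 95.7 -69.7] r 118.4 
brass 615 254.0 107.9 [503.1 -14.1  96.4] [497. -20.  86.] [509.  -8.  99.] rel [27.6 -2.1] r 27.7 
brass 234 185.0 178.3 [457.5  12.7  96.4] [450.   8.  95.] [464.  18.  98.] rel [-18.   24.7] r 30.6 
brass 530 282.5 198.6 [461.3 -41.5  95.8] [453. -49.  86.] [468. -34.  99.] rel [-14.2 -29.5] r 32.7 
orange 52 15.7 124.2 [468.3  77.2 125.7] [466.  74. 121.] [474.  80. 129.] rel [-7.2 89.2] r 89.5 
orange 41 37.3 126.5 [467.1  77.6 113.8] [466.  76. 105.] [468.  79. 121.] rel [-8.4 89.6] r 90.0 
orange 753 445.6 219.6 [ 480.5 -112.5  128.1] [ 473. -120.  126.] [ 488. -105.  130.] rel [   5.  -100.5] r 100.6 
[ 3.10994428e+00  4.43841926e-01 -1.30079232e-03] [-0.2265267   1.04928002 -0.08927659]
```

>>> step_arm:
  plan:
    - [-0.1,0,0,0,0,0,0]
    - [-0.1,0,0,0,0,0,0]
    - [-0.1,0,0,0,0,0,0]
    - [-0.1,0,0,0,0,0,0]
    - [-0.1,0,0,-0.8,0,0,0.6]
    - [-0.1,0,0,-0.8,0,0,0.86]
    - [-0.1,0.1,0,0,0,0,0.86]
    - [-0.1,0,0,0,0,0,0]
    - [-0.1,0,0,0,0,0,0]
    - [-0.1,0,0,0,0,0,0]
    - [-0.1,0,0,0,0,0,0]

```text
t: 57.95
ee_pos: [432.8, -50.7, 167.8]
orientation: [-3.141, -0.009, 0.002]
ft_force: [-0.1, 0.5, 0.4]
width: 39.8
grasp_force: 0.0
```

```bash
python3 lw.py
python3 - <<'E'
from h import *
d=wrist();cv2.imwrite("pics/w8.png",cv2.resize(d['pixels'][60:270,120:480,::-1],None,fx=2.2,fy=2.2))
E
```

```text
57.95 [432.8 -50.7 167.8] 39.7792709112721 [-0.12957898  0.51525887  0.36465079]
(np.int64(1490), np.float64(224.9), np.float64(176.1), array([474.8, -13.1, 143.7]), array([460., -26., 130.]), array([488.,   1., 146.]))
red 203 272.4 235.0 [421.8 -42.9 113. ] [415. -49.  72.] [427. -38. 120.] rel [-53.7 -30.9] r 62.0 sleeve 1.12
brass 481 132.2 29.3 [572.3  58.   94.6] [567.  52.  86.] [579.  66.  98.] rel [96.8 70. ] r 119.5 
brass 412 326.0 28.5 [573.5 -81.3  95.2] [568. -88.  86.] [580. -75.  99.] rel [ 98.  -69.3] r 120.0 
brass 261 233.1 129.3 [503.2 -12.   96.2] [496. -18.  86.] [510.  -6.  98.] rel [27.7  0. ] r 27.7 
brass 241 267.2 183.5 [460.3 -38.2  95.8] [452. -46.  86.] [468. -31.  98.] rel [-15.2 -26.2] r 30.3 
brass 104 201.6 186.0 [457.9  15.8  96.4] [452.  11.  94.] [465.  20.  98.] rel [-17.6  27.8] r 32.9 
orange 329 366.5 169.2 [ 477.5 -109.6  128.1] [ 470. -117.  127.] [ 485. -103.  130.] rel [  2.  -97.6] r 97.6 
orange 30 91.7 163.9 [480.   82.7 127.8] [475.  78. 126.] [482.  91. 129.] rel [ 4.5 94.7] r 94.8 
orange 31 103.5 175.4 [470.6  80.3 120.3] [469.  79. 110.] [474.  82. 129.] rel [-4.9 92.3] r 92.4
```

View pics/w8.png

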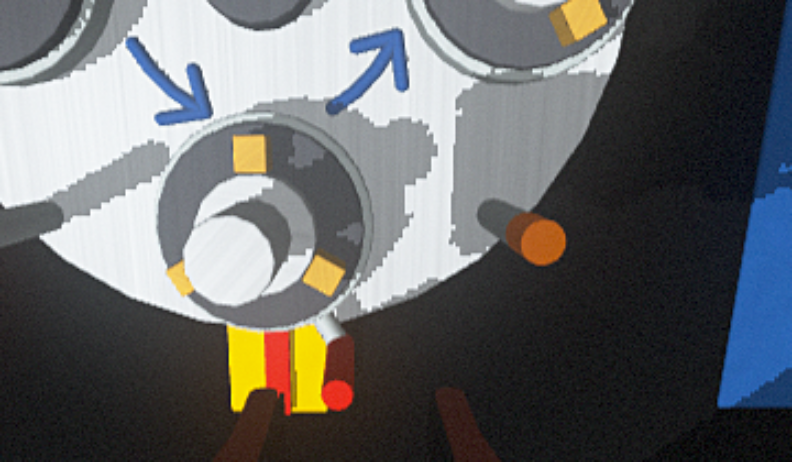

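The jaws now touch the foot: crop (249,153) against the foot's edge at (250,178). The sleeve is at 1.12, the same as chuck 1 ended with. Indexing.

>>> step_arm:
  plan:
    - [-0.1,0,0,0,0,0,-0.93]
    - [-0.1,0,0,0,0,0,-0.93]
    - [-0.1,0,0,0,0,0,-0.93]
    - [-0.1,0,0,0,0,0,-0.93]
    - [-0.1,0,0,0,0,0,-0.93]
    - [-0.1,0,0,0,0,0,-0.93]
    - [-0.1,0,0,0,0,0,-0.93]
    - [-0.1,0,0,0,0,0,0]
    - [-0.1,-0.1,0.73,0,0,0,0]
    - [-0.1,-0.1,0.73,0,0,0,0]
    - [-0.1,0,0,0,0,0,0]
    - [-0.1,0,0,0,0,0,0]

```text
t: 59.55
ee_pos: [476.9, -109.1, 167.8]
orientation: [-2.902, -1.201, 0.002]
ft_force: [-0.6, -0.8, -1.6]
width: 39.4
grasp_force: 0.0
```

>>> step_arm:
  plan:
    - [-0.1,0,0,0.8,0,0,0]
    - [-0.1,0,0,0.66,0,0,0]
    - [-0.1,0,0,0,0,0,0]

```text
t: 59.92
ee_pos: [475.2, -108.1, 93.5]
orientation: [-2.899, -1.203, 0.007]
ft_force: [-1.1, -0.1, 0.2]
width: 39.2
grasp_force: 0.0
```

>>> step_arm:
  plan:
    - [-0.1,0.01,0.232,0,0,0,-0.7]
    - [-0.1,0.01,0.232,0,0,0,-0.7]
    - [-0.1,0.01,0.232,0,0,0,-0.7]
    - [-0.1,0.01,0.232,0,0,0,-0.7]
    - [-0.1,0.01,0.232,0,0,0,-0.7]
    - [-0.1,0.01,0.232,0,0,0,-0.7]
    - [-0.1,0.01,0.232,0,0,0,-0.7]
    - [-0.1,0.01,0.232,0,0,0,-0.7]
    - [-0.1,0.01,0.232,0,0,0,-0.7]
    - [-0.1,0.01,0.232,0,0,0,-0.7]
    - [-0.1,0.01,0.232,0,0,0,-0.7]
    - [-0.1,0.01,0.232,0,0,0,-0.7]
    - [-0.1,0.01,0.232,0,0,0,-0.7]
    - [-0.1,0.01,0.232,0,0,0,-0.7]
    - [-0.1,0.01,0.232,0,0,0,-0.7]
    - [-0.1,0.01,0.232,0,0,0,-0.7]
    - [-0.1,0.01,0.232,0,0,0,-0.7]
    - [-0.1,0.01,0.232,0,0,0,-0.7]
    - [-0.1,0.01,0.232,0,0,0,-0.7]

```text
t: 62.3
ee_pos: [674.9, -106.0, 96.6]
orientation: [-1.159, -2.918, 0.002]
ft_force: [-3.3, -1.8, 0.1]
width: 39.8
grasp_force: 2.1
```

>>> step_arm:
  plan:
    - [-0.1,0,0,-0.6,0,0,0]
    - [-0.1,0,0,-0.9,0,0,0.9]
    - [-0.1,0,0,-0.3,0,0,1]
    - [-0.1,0,0,0,0,0,1]
    - [-0.1,0,0,0,0,0,1]
    - [-0.1,0,0,0,0,0,1]
    - [-0.1,0,0,0,0,0,1]
    - [-0.1,0,0,0,0,0,1]
    - [-0.1,0,0,0,0,0,1]
    - [-0.1,0,0,0,0,0,1]
    - [-0.1,0,0,0,0,0,1]
    - [-0.1,0,0,0,0,0,1]
    - [-0.1,0,0,0,0,0,1]
    - [-0.1,0,0,0,0,0,1]
    - [-0.1,0,0,0,0,0,1]
    - [-0.1,0,0,0,0,0,1]
    - [-0.1,0,0,0,0,0,1]
    - [-0.1,0,0,0,0,0,1]
    - [-0.1,0,0,0,0,0,1]
    - [-0.1,0,0,0,0,0,1]

```text
t: 64.8
ee_pos: [675.7, -105.8, 187.2]
orientation: [3.137, 0.174, 0.002]
ft_force: [0.4, -1.0, 0.5]
width: 39.4
grasp_force: 0.0
```

```bash
python3 lt.py pics/t9.png
```

```text
64.8 [ 675.7 -105.8  187.2] [3.137e+00 1.740e-01 2.000e-03] [-0.17  0.55  1.52  0.    1.08  1.29]
top
red 25 262.6 146.4 [727.7  20.  110. ]
red 19 215.7 220.9 [539.7 138.1 117. ]
orange 24 236.0 166.7 [673.3  85.7 127.2]
orange 18 236.4 244.7 [479.5  86.  126.7]
st 87 421.1 221.8 [ 532.4 -378.9   66.9]
tall 40 272.2 162.8 [677.4  -5.2 143.5]
side
red 4 295.0 182.5 [ 603.  -168.8  115.7]
red 70 215.1 202.3 [724.2  22.5  93.6]
red 95 320.0 231.3 [419.3 -40.7  93.5]
red 98 232.7 246.6 [537.1 141.   93.4]
orange 38 262.4 182.9 [ 668.1 -106.   118.8]
orange 48 318.2 205.1 [ 474.1 -105.   118.7]
orange 52 210.2 210.7 [668.9  88.3 117.8]
orange 49 266.9 237.6 [474.2  90.1 118.9]
st 278 504.3 107.4 [  427.8 -1250.3    69.6]
st 31 359.1 179.8 [ 525.7 -375.3   66.5]
tall 59 289.8 185.9 [ 570.8 -108.3  140.5]
tall 63 236.6 188.5 [669.8  -8.8 140.8]
```

>>> step_arm:
  plan:
    - [-0.1,0,0,0,0,0,0.92]
    - [-0.1,-0.84,-0.2,0,0,0,0]
    - [-0.1,-0.84,-0.2,0,0,0,0]
    - [-0.1,-0.84,-0.2,0,0,0,0]
    - [-0.1,-0.84,-0.2,0,0,0,0]
    - [-0.1,-0.84,-0.2,0,0,0,0]
    - [-0.1,-0.84,-0.2,0,0,0,0]
    - [-0.1,0,0,0,0,0,0]
    - [-0.1,0,0,0,0,0,0]

```text
t: 66.03
ee_pos: [424.7, -47.5, 186.3]
orientation: [3.141, 0.009, 0.004]
ft_force: [0.2, 0.1, -0.3]
width: 39.4
grasp_force: 0.0
```

```bash
python3 lw.py
```

```text
66.025 [424.7 -47.5 186.3] 39.39674250246877 [ 0.19724541  0.08024602 -0.27380392]

red 69 280.4 205.3 [427.  -46.1  90.2] [425. -52.  70.] [428. -41. 115.] rel [-48.5 -34.1] r 59.3 sleeve 1.21
red 140 280.4 219.8 [422.2 -46.1 118.4] [417. -52. 115.] [427. -41. 120.] rel [-53.3 -34.1] r 63.3 sleeve 1.17
brass 364 326.7 24.9 [573.5 -81.2  95.1] [568. -88.  86.] [580. -75.  98.] rel [ 98.  -69.2] r 120.0 
brass 417 146.6 25.8 [572.1  58.4  94.5] [567.  53.  86.] [579.  66.  99.] rel [96.6 70.4] r 119.5 
brass 227 240.3 119.4 [503.  -12.2  96.4] [497. -18.  94.] [509.  -6.  99.] rel [27.5 -0.2] r 27.5 
brass 216 214.5 171.0 [459.5  12.1  95.6] [451.   5.  86.] [467.  20.  98.] rel [-16.   24.1] r 28.9 
brass 213 271.4 170.6 [460.2 -38.1  96. ] [452. -46.  88.] [468. -31.  98.] rel [-15.3 -26.1] r 30.3 
orange 284 364.8 155.0 [ 477.5 -109.8  128. ] [ 471. -117.  126.] [ 484. -103.  130.] rel [  2.  -97.8] r 97.8 
orange 30 108.6 149.6 [480.3  83.4 127.7] [476.  78. 126.] [482.  91. 129.] rel [ 4.8 95.4] r 95.5
```

>>> step_arm:
  plan:
    - [-0.1,0,0,0.8,0,0,0]
    - [-0.1,0,0,0.8,0,0,0]
    - [-0.1,0,0,0.34,0,0,0]
    - [-0.1,-0.06,-0.2,0,0,0,0]
    - [-0.1,-0.06,-0.2,0,0,0,0]
    - [-0.1,-0.04,-0.2,0,0,0,0]
    - [-0.1,0,-0.2,0,0,0,0]
    - [-0.1,0,-0.2,0,0,0,0]
    - [-0.1,0,-0.2,0,0,0,0]
    - [-0.1,0,-0.2,0,0,0,0]
    - [-0.1,0,-0.2,0,0,0,0]
    - [-0.1,0,-0.2,0,0,0,0]
    - [-0.1,0,-0.2,0,0,0,0]
    - [-0.1,0,0,0,0,0,0]
    - [-0.1,0,0.2,0,0,0,0]
    - [-0.1,0,0.3,0,0,0,0]
    - [-0.1,0,0,-0.8,0,0,0]
    - [-0.1,0,0,-0.8,0,0,0]
    - [0.15,0,0,-0.8,0,0,0]
    - [0.15,0,0.7,0,0,0,0]

```text
t: 68.58
ee_pos: [417.2, -8.1, 211.0]
orientation: [-3.142, -0.009, -0.01]
ft_force: [0.3, -0.9, 0.5]
width: 50.1
grasp_force: 0.0
```

>>> step_arm:
  plan:
    - [0.15,0,0.9,0,0,0,0]
    - [0.15,0,0.9,0,0,0,0]
    - [0.15,0,0.85,0,0,0,0]
    - [0.15,0,0,0,0,0,0]
    - [0.15,0,0,0,0,0,0]

```text
t: 69.2
ee_pos: [415.1, -140.4, 207.9]
orientation: [-3.141, -0.003, 0.001]
ft_force: [-0.7, -0.6, -0.3]
width: 50.5
grasp_force: 0.0
```

```bash
python3 look.py
```

```text
t 69.2 [ 415.1 -140.4  207.9] [-0.35  0.17  2.04  0.    0.94  1.21] 50.498816914086945
red 197 110.6 201.0 [420.2  19.4 109. ] [416.  15.  67.] [426.  27. 120.] rel [-55.3  31.4] r 63.6 sleeve 0.08
brass 418 45.7 18.5 [573.9  57.6  93.9] [568.  52.  86.] [580.  67.  99.] rel [98.4 69.6] r 120.5 
brass 300 212.6 21.3 [571.8 -82.   95.3] [567. -89.  86.] [579. -75.  98.] rel [ 96.3 -70. ] r 119.1 
brass 211 137.5 102.5 [507.8 -10.8  95.7] [502. -17.  86.] [514.  -5.  98.] rel [32.3  1.2] r 32.3 
brass 235 115.0 158.8 [457.5  17.8  94.6] [450.  11.  86.] [465.  27.  99.] rel [-18.   29.8] r 34.8 
brass 230 176.8 159.4 [457.1 -40.7  94.9] [449. -48.  86.] [464. -32.  98.] rel [-18.4 -28.7] r 34.1 
orange 225 242.2 142.5 [ 475.  -107.6  127.9] [ 468. -115.  125.] [ 482. -101.  129.] rel [ -0.5 -95.6] r 95.6 
orange 79 20.9 143.9 [472.8  82.9 117.8] [471.  80. 106.] [478.  86. 129.] rel [-2.7 94.9] r 94.9 
top
red 16 263.5 267.5 [423.1  20.9 119.3] [419.  17. 114.] [427.  25. 123.] rel [-52.4  32.9] r 61.9 sleeve 0.04
brass 25 304.0 206.0 [575.3 -81.6  95.8] [570. -87.  90.] [581. -76. 100.] rel [ 99.8 -69.6] r 121.7 
brass 20 248.0 206.5 [576.9  59.6  96.3] [572.  54.  87.] [582.  65. 104.] rel [101.4  71.6] r 124.1 
brass 22 276.3 232.0 [511.2 -10.8  95.7] [506. -15.  91.] [516.  -5. 102.] rel [35.7  1.2] r 35.7 
brass 24 264.6 252.5 [460.5  19.2  95.8] [454.  13.  91.] [467.  26. 100.] rel [-15.   31.2] r 34.6 
brass 23 288.1 252.5 [459.4 -39.5  96.7] [453. -47.  92.] [466. -34. 102.] rel [-16.1 -27.5] r 31.9 
orange 11 236.5 244.1 [480.9  85.8 126.5] [476.  82. 123.] [486.  92. 130.] rel [ 5.4 97.8] r 97.9 
top 94 420.9 222.0 [ 531.9 -378.2   67.9] [ 519. -392.   62.] [ 545. -365.   77.]
```

>>> step_arm:
  plan:
    - [0.15,0.377,0.793,0,0,0,0]
    - [0.15,0.377,0.793,0,0,0,0]
    - [0.15,0.377,0.793,0,0,0,0]
    - [0.15,0.377,0.793,0,0,0,0]
    - [0.15,0.377,0.793,0,0,0,0]
    - [0.15,0.377,0.793,0,0,0,0]
    - [0.15,0,0,0.9,0,0,0]
    - [0.15,0,0,0.9,0,0,0]
    - [0.15,0,0,0,0,0,0]
    - [0.15,0,0,0,0,0,0]

```text
t: 70.55
ee_pos: [531.0, -377.2, 119.5]
orientation: [3.141, 0.008, 0.002]
ft_force: [0.8, -0.5, 0.3]
width: 50.5
grasp_force: 0.0
```

Run:
```python
from h import *
o=get_obs();print(o['t'],o['ee_pos'].round(1),o['orientation'].round(3))
d=wrist()
for b in stands(d,cloud(d)):print(*b)
```

```text
70.55 [ 531.  -377.2  119.5] [3.141e+00 8.000e-03 2.000e-03]
965 284.0 223.6 [ 530.8 -378.8   68.1] [ 516. -392.   61.] [ 543. -365.   71.]
```

Centred on it. Going down, gripping and lifting.

>>> step_arm:
  plan:
    - [0.15,0,0.02,0.8,0,0,0]
    - [0.15,-0.01,0,0.6,0,0,0]
    - [0.15,0,0,0.3,0,0,0]
    - [0.15,0,0,0,0,0,0]
    - [-1,0,0,0,0,0,0]
    - [-1,0,0,0,0,0,0]
    - [-1,0,0,0,0,0,0]
    - [-1,0,0,0,0,0,0]
    - [-1,0,0,0,0,0,0]

```text
t: 71.72
ee_pos: [530.0, -378.9, 34.2]
orientation: [3.141, 0.006, 0.002]
ft_force: [-0.2, 0.5, 6.7]
width: 27.8
grasp_force: 30.0
```

>>> step_arm:
  plan:
    - [-1,0,0,-0.3,0,0,0]
    - [-1,0,0,-0.8,0,0,0]
    - [-1,0,0,-0.8,0,0,0]
    - [-1,0,0,-0.8,0,0,0]
    - [-1,0,0,-0.6,0,0,0]
    - [-1,-0.134,-0.908,0,0,0,0]
    - [-1,-0.134,-0.908,0,0,0,0]
    - [-1,-0.134,-0.908,0,0,0,0]
    - [-1,-0.134,-0.908,0,0,0,0]
    - [-1,-0.134,-0.908,0,0,0,0]
    - [-1,-0.134,-0.908,0,0,0,0]
    - [-1,-0.134,-0.908,0,0,0,0]
    - [-1,-0.134,-0.908,0,0,0,0]
    - [-1,0,0,0,0,0,0]
    - [-1,0,0,0,0,0,0]

```text
t: 73.6
ee_pos: [474.6, -15.7, 198.7]
orientation: [3.141, 0.008, 0.001]
ft_force: [-0.2, -0.0, -0.5]
width: 27.6
grasp_force: 30.0
```

>>> step_arm:
  plan:
    - [-1,0.02,-0.07,0.6,0,0,0]
    - [-1,0,0,0.6,0,0,0]
    - [-1,0,0,0,0,0,0]
    - [-1,0,0,0,0,0,0]

```text
t: 74.1
ee_pos: [476.0, -12.7, 138.9]
orientation: [3.141, 0.005, 0.001]
ft_force: [-1.0, -1.0, 0.5]
width: 27.6
grasp_force: 30.0
```

Run:
```python
from h import *
o=get_obs();print(o['t'],o['ee_pos'].round(1),o['ft_force'])
d=wrist();W=cloud(d);report(d,W)
s=vision.get_image("side");report(s,cloud(s));cv2.imwrite("pics/s10.png",cv2.resize(s['pixels'][120:290,180:400,::-1],None,fx=3,fy=3))
```

```text
74.1 [476.  -12.7 138.9] [-0.99532674 -1.03659599  0.4681834 ]
brass 457 175.1 87.5 [573.9  58.5  95.3] [568.  53.  86.] [580.  66.  98.] rel [98.4 70.5] r 121.0 
brass 459 384.5 89.4 [573.2 -80.4  95.3] [568. -88.  86.] [579. -75.  98.] rel [ 97.7 -68.4] r 119.3 
brass 278 279.6 184.8 [508.6 -10.8  96.2] [502. -16.  87.] [515.  -5.  98.] rel [33.1  1.2] r 33.1 
brass 108 236.6 246.4 [459.7  22.4  94.7] [452.  18.  87.] [464.  27.  98.] rel [-15.8  34.4] r 37.9 
brass 41 324.8 246.3 [459.5 -46.   93.9] [455. -48.  87.] [462. -44.  98.] rel [-16. -34.] r 37.6 
orange 357 425.9 242.3 [ 476.6 -106.9  125.7] [ 471. -116.  106.] [ 484. -101.  130.] rel [  1.1 -94.9] r 94.9 
orange 31 127.9 234.4 [482.5  86.5 127.8] [480.  80. 126.] [484.  93. 129.] rel [ 7.  98.5] r 98.7 
red 93 303.8 242.2 [419.1  22.6  94.7] [412. -32.  65.] [460.  29. 119.] rel [-56.4  34.6] r 66.2 sleeve 0.05
brass 21 282.1 206.0 [572.4 -77.9  92.4] [566. -86.  87.] [578. -73.  96.] rel [ 96.9 -65.9] r 117.2 
brass 23 284.0 225.7 [506.5  -8.3  90.9] [500. -15.  86.] [514.  -3.  96.] rel [31.   3.7] r 31.2 
brass 27 307.7 227.5 [454.6 -37.4  92.1] [448. -45.  86.] [462. -32.  97.] rel [-20.9 -25.4] r 32.9 
brass 27 245.5 228.1 [571.4  62.5  92.3] [564.  53.  87.] [579.  68.  99.] rel [95.9 74.5] r 121.4 
brass 31 292.5 237.6 [454.8  21.2  92. ] [448.  11.  86.] [463.  30.  96.] rel [-20.7  33.2] r 39.1 
orange 48 318.3 205.1 [ 473.9 -105.1  118.7] [ 467. -116.  106.] [482. -99. 128.] rel [ -1.6 -93.1] r 93.1 
orange 40 267.0 238.4 [472.9  91.  117.8] [468.  80. 107.] [482.  97. 127.] rel [ -2.6 103. ] r 103.0
```

View pics/s10.png

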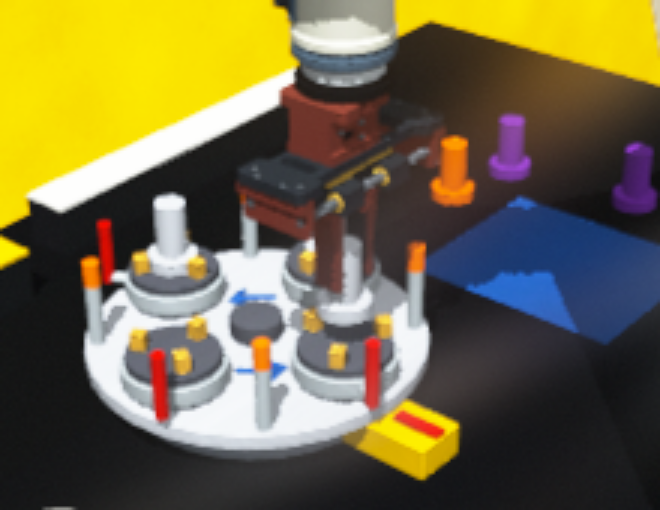

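The last part is over the open chuck 3 at crop (348,300). Part 1 stands clamped and upright in chuck 1 at crop (172,235). Lowering.

>>> step_arm:
  plan:
    - [-1,0,-0.01,0.3,0,0,0]
    - [-1,0,0,0.2,0,0,0]
    - [-1,0,0,0.05,0,0,0]
    - [-1,0,0,0.02,0,0,0]
    - [-1,0,0,0,0,0,0]

```text
t: 74.82
ee_pos: [474.5, -11.4, 110.2]
orientation: [-3.142, -0.007, 0.003]
ft_force: [-6.0, 0.1, 11.8]
width: 27.5
grasp_force: 30.0
```

>>> step_arm:
  plan:
    - [-1,0,0,-0.02,0,0,0]
    - [0.15,0,0,0,0,0,0]
    - [0.15,0,0,0,0,0,0]
    - [0.15,0,0,0,0,0,0]
    - [0.15,0,0,-0.3,0,0,0]
    - [0.15,0,0,-0.9,0,0,0]
    - [0.15,0,0,-0.4,0,0,0]
    - [-0.1,-0.52,-0.33,0,0,0,0]
    - [-0.1,-0.52,-0.33,0,0,0,0]
    - [-0.1,0,0,0,0,0,0]
    - [-0.1,0,0,0,0,0,0]

```text
t: 76.2
ee_pos: [424.4, 21.2, 191.5]
orientation: [3.141, 0.007, 0.003]
ft_force: [0.2, -0.1, -0.6]
width: 39.4
grasp_force: 0.0
```

```bash
python3 lw.py
```

```text
76.2 [424.4  21.2 191.5] 39.43927654534303 [ 0.23767118 -0.10667881 -0.59999634]
(np.int64(1195), np.float64(326.1), np.float64(158.6), array([475.4, -10.3, 144. ]), array([461., -24., 131.]), array([488.,   3., 147.]))
red 186 282.0 216.2 [421.6  21.2 112.1] [415.  15.  69.] [426.  26. 120.] rel [-53.9  33.2] r 63.3 sleeve 0.05
brass 344 234.5 26.5 [573.1  59.4  95.2] [568.  53.  86.] [580.  66.  99.] rel [97.6 71.4] r 120.9 
brass 388 410.9 28.4 [572.6 -80.3  94.7] [567. -89.  86.] [579. -75.  98.] rel [ 97.1 -68.3] r 118.7 
brass 230 319.6 113.8 [507.7 -10.4  95.9] [502. -17.  86.] [514.  -5.  98.] rel [32.2  1.6] r 32.2 
brass 190 284.7 172.6 [457.3  18.9  96.3] [450.  11.  90.] [465.  27.  98.] rel [-18.2  30.9] r 35.9 
brass 201 349.6 172.9 [457.3 -39.4  96.2] [450. -48.  88.] [464. -32.  98.] rel [-18.2 -27.4] r 32.9 
orange 185 198.5 152.8 [477.7  86.  127.9] [471.  80. 123.] [484.  93. 130.] rel [ 2.2 98. ] r 98.0 
orange 273 449.4 156.1 [ 476.  -108.3  128. ] [ 469. -115.  126.] [ 483. -101.  130.] rel [  0.5 -96.3] r 96.3
```

>>> step_arm:
  plan:
    - [-0.1,-0.04,0,0.8,0,0,0]
    - [-0.1,0,0,0.8,0,0,0]
    - [-0.1,0,0,0.44,0,0,0]
    - [-1,0,0,0,0,0,0]
    - [-1,0,0,0,0,0,0]
    - [-1,0,0,0,0,0,0]
    - [-1,0,0,0,0,0,0]
    - [-1,0,0,0,0,0,0]
    - [-1,-0.049,0.086,0,0,0,-0.667]
    - [-1,-0.049,0.086,0,0,0,-0.667]
    - [-1,-0.049,0.086,0,0,0,-0.667]
    - [-1,-0.049,0.086,0,0,0,-0.667]
    - [-1,-0.049,0.086,0,0,0,-0.667]
    - [-1,-0.049,0.086,0,0,0,-0.667]
    - [-1,-0.049,0.086,0,0,0,-0.667]
    - [-1,-0.049,0.086,0,0,0,-0.667]
    - [-1,-0.049,0.086,0,0,0,-0.667]
    - [-1,-0.049,0.086,0,0,0,-0.667]
    - [-1,-0.049,0.086,0,0,0,-0.667]
    - [-1,-0.049,0.086,0,0,0,-0.667]

```text
t: 78.75
ee_pos: [417.8, -35.9, 89.5]
orientation: [2.781, 1.46, 0.002]
ft_force: [-0.1, -0.3, 9.1]
width: 11.4
grasp_force: 30.0
```

```bash
python3 lw.py
```

```text
78.75 [417.8 -35.9  89.5] 11.440287282927706 [-0.14601154 -0.34791301  9.07258009]
(np.int64(4344), np.float64(368.1), np.float64(186.5), array([474.2, -10.5, 143.7]), array([461., -26., 130.]), array([488.,   2., 146.]))
red 55 281.9 253.9 [420.  -31.4 102. ] [416. -34.  90.] [422. -30. 112.] rel [-55.5 -19.4] r 58.8 sleeve 0.94
red 341 281.6 277.3 [416.8 -35.7 118.6] [411. -42. 117.] [422. -30. 120.] rel [-58.7 -23.7] r 63.3 sleeve 0.98
brass 681 390.1 136.9 [503.3 -10.8  95.6] [497. -18.  86.] [510.  -5.  98.] rel [27.8  1.2] r 27.8 
brass 549 293.3 147.1 [458.4  13.8  96.4] [451.   6.  89.] [466.  22.  98.] rel [-17.1  25.8] r 31.0 
brass 434 551.5 169.1 [570.4 -78.5  91.3] [567. -88.  86.] [580. -74.  97.] rel [ 94.9 -66.5] r 115.9 
brass 433 342.2 222.8 [457.7 -37.5  95.6] [451. -46.  86.] [464. -30.  98.] rel [-17.8 -25.5] r 31.1 
brass 31 271.0 243.1 [416.7 -24.8  94.9] [414. -30.  91.] [418. -22. 104.] rel [-58.8 -12.8] r 60.2 
orange 46 227.7 2.7 [469.4  81.2 108.9] [468.  79. 103.] [471.  84. 115.] rel [-6.1 93.2] r 93.4 
orange 201 460.6 338.6 [ 475.7 -112.7  128.1] [ 471. -118.  127.] [ 482. -106.  130.] rel [   0.2 -100.7] r 100.7
```

>>> step_arm:
  plan:
    - [-1,-0.049,0.086,0,0,0,-0.667]
    - [-1,-0.025,0.043,0,0,0,-0.333]
    - [-1,-0.025,0.043,0,0,0,-0.333]
    - [-1,-0.025,0.043,0,0,0,-0.333]
    - [-1,0,0,0,0,0,0]
    - [-1,0,0,0,0,0,0]

```text
t: 79.55
ee_pos: [423.3, -46.6, 89.5]
orientation: [2.624, 1.727, 0.001]
ft_force: [-3.0, -2.3, 10.9]
width: 11.2
grasp_force: 30.0
```

```bash
python3 lw.py
```

```text
79.55 [423.3 -46.6  89.5] 11.180211309636487 [-3.04675643 -2.2804687  10.87917742]
(np.int64(4332), np.float64(367.0), np.float64(187.5), array([473.3, -10.7, 143.7]), array([460., -26., 130.]), array([488.,   2., 147.]))
red 319 281.7 246.7 [424.2 -42.1  89.8] [417. -47.  65.] [428. -40. 113.] rel [-51.3 -30.1] r 59.5 sleeve 1.13
red 342 281.6 277.3 [422.3 -46.4 118.5] [415. -53. 113.] [428. -41. 120.] rel [-53.2 -34.4] r 63.4 sleeve 1.17
brass 576 300.5 138.4 [458.7  13.   96.3] [451.   5.  87.] [466.  21.  98.] rel [-16.8  25. ] r 30.1 
brass 625 394.2 146.7 [502.8 -10.7  95.7] [495. -18.  86.] [510.  -5.  99.] rel [27.3  1.3] r 27.3 
brass 795 544.6 209.9 [572.1 -79.4  93.5] [568. -90.  86.] [580. -74.  98.] rel [ 96.6 -67.4] r 117.8 
brass 493 333.5 221.2 [458.6 -37.2  95.8] [452. -46.  86.] [466. -30.  98.] rel [-16.9 -25.2] r 30.3 
orange 495 427.1 348.8 [ 477.7 -109.7  128.1] [ 471. -118.  127.] [ 485. -103.  130.] rel [  2.2 -97.7] r 97.7
```

>>> step_arm:
  plan:
    - [-1,-0.025,0.043,0,0,0,-0.333]
    - [-1,-0.025,0.043,0,0,0,-0.333]
    - [-1,0,0,0,0,0,0]
    - [-1,0,0,0,0,0,0]
    - [-0.1,0,0,0,0,0,0]
    - [-0.1,0,0,0,0,0,0]
    - [-0.1,0,0,0,0,0,0]
    - [-0.1,0,0,0,0,0,0]
    - [-0.1,0,0,-0.8,0,0,0]
    - [-0.1,0,0,-0.8,0,0,0.96]
    - [-0.1,0,0,0,0,0,0.96]
    - [-0.1,0,0,0,0,0,0.96]
    - [-0.1,0,0,0,0,0,0.96]
    - [-0.1,0,0,0,0,0,0]
    - [-0.1,0,0,0,0,0,0]
    - [-0.1,0,0,0,0,0,0]

```text
t: 81.6
ee_pos: [426.1, -50.4, 168.6]
orientation: [-2.903, -1.202, 0.0]
ft_force: [1.1, -0.5, -0.2]
width: 39.7
grasp_force: 0.0
```

```bash
python3 lw.py
python3 - <<'E'
from h import *
o=get_obs();print(o['orientation'],o['ee_pos'])
d=wrist();cv2.imwrite("pics/w11.png",d['pixels'][:,:,::-1])
E
```

```text
81.6 [426.1 -50.4 168.6] 39.69066720918591 [ 1.08383796 -0.47699988 -0.23702995]
(np.int64(1476), np.float64(293.3), np.float64(146.9), array([474.2, -11.6, 144.4]), array([460., -25., 132.]), array([488.,   2., 147.]))
red 276 272.8 217.6 [422.4 -42.7 108.6] [416. -50.  66.] [427. -39. 120.] rel [-53.1 -30.7] r 61.3 sleeve 1.12
brass 400 443.4 114.1 [573.  -80.4  94.6] [568. -89.  86.] [581. -74.  98.] rel [ 97.5 -68.4] r 119.1 
brass 275 317.3 115.2 [502.9 -11.5  96.2] [497. -17.  86.] [509.  -6.  98.] rel [27.4  0.5] r 27.4 
brass 252 255.0 133.0 [459.1  13.4  96.4] [451.   5.  94.] [467.  21.  98.] rel [-16.4  25.4] r 30.2 
brass 220 300.0 177.7 [459.5 -37.2  96.5] [452. -45.  95.] [467. -29.  98.] rel [-16.  -25.2] r 29.9 
orange 280 385.7 235.1 [ 477.4 -108.9  127.7] [ 470. -117.  114.] [ 484. -102.  130.] rel [  1.9 -96.9] r 96.9 
[-2.90287915e+00 -1.20102589e+00  1.56218186e-04] [426.12247748 -50.40007854 168.62897989]
```

View pics/w11.png

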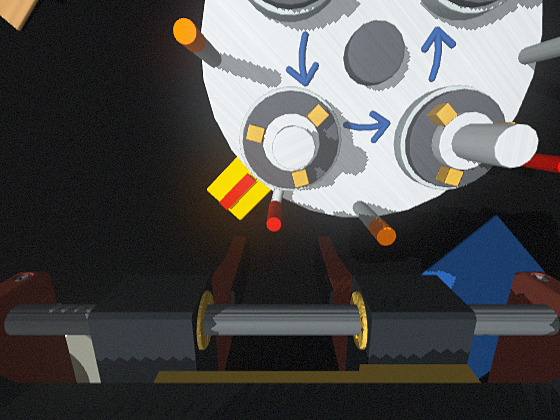

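The picture shows part 3 at (293,145) with all three jaws against the foot, and part 2 seated at (455,145). Indexing one last time.

>>> step_arm:
  plan:
    - [-0.1,-0.05,0.78,0,0,0,0]
    - [-0.1,-0.05,0.78,0,0,0,0]
    - [-0.1,0,0,0,0,0,0]
    - [-0.1,0,0,0.8,0,0,0]
    - [-0.1,0,0,0.66,0,0,0]
    - [-0.1,0,0,0,0,0,0]

```text
t: 82.45
ee_pos: [475.1, -108.1, 93.9]
orientation: [-2.9, -1.199, 0.007]
ft_force: [-0.1, -0.1, -0.1]
width: 39.6
grasp_force: 0.0
```

>>> step_arm:
  plan:
    - [-0.1,0.01,0.232,0,0,0,-0.7]
    - [-0.1,0.01,0.232,0,0,0,-0.7]
    - [-0.1,0.01,0.232,0,0,0,-0.7]
    - [-0.1,0.01,0.232,0,0,0,-0.7]
    - [-0.1,0.01,0.232,0,0,0,-0.7]
    - [-0.1,0.01,0.232,0,0,0,-0.7]
    - [-0.1,0.01,0.232,0,0,0,-0.7]
    - [-0.1,0.01,0.232,0,0,0,-0.7]
    - [-0.1,0.01,0.232,0,0,0,-0.7]
    - [-0.1,0.01,0.232,0,0,0,-0.7]
    - [-0.1,0.01,0.232,0,0,0,-0.7]
    - [-0.1,0.01,0.232,0,0,0,-0.7]
    - [-0.1,0.01,0.232,0,0,0,-0.7]
    - [-0.1,0.01,0.232,0,0,0,-0.7]
    - [-0.1,0.01,0.232,0,0,0,-0.7]
    - [-0.1,0.01,0.232,0,0,0,-0.7]
    - [-0.1,0.01,0.232,0,0,0,-0.7]
    - [-0.1,0.01,0.232,0,0,0,-0.7]
    - [-0.1,0.01,0.232,0,0,0,-0.7]

```text
t: 84.82
ee_pos: [674.8, -106.5, 97.1]
orientation: [-1.163, -2.917, 0.002]
ft_force: [-4.5, -0.9, 0.8]
width: 39.6
grasp_force: 2.0
```

>>> step_arm:
  plan:
    - [-0.1,0,0,-0.6,0,0,0]
    - [-0.1,0,0,-0.9,0,0,0.9]
    - [-0.1,0,0,-0.9,0,0,1]
    - [-0.1,0,0,-0.5,0,0,1]
    - [-0.1,0,0,0,0,0,1]
    - [-0.1,0,0,0,0,0,1]
    - [-0.1,0,0,0,0,0,1]
    - [-0.1,0,0,0,0,0,1]
    - [-0.1,0,0,0,0,0,1]
    - [-0.1,0,0,0,0,0,1]
    - [-0.1,0,0,0,0,0,1]
    - [-0.1,0,0,0,0,0,1]
    - [-0.1,0,0,0,0,0,1]
    - [-0.1,0,0,0,0,0,1]
    - [-0.1,0,0,0,0,0,1]
    - [-0.1,0,0,0,0,0,1]
    - [-0.1,0,0,0,0,0,1]
    - [-0.1,0,0,0,0,0,1]
    - [-0.1,0,0,0,0,0,1]
    - [-0.1,0,0,0,0,0,1]

```text
t: 87.32
ee_pos: [675.4, -106.3, 242.7]
orientation: [3.137, 0.17, 0.002]
ft_force: [-1.0, -0.2, -0.2]
width: 39.5
grasp_force: 0.0
```

>>> step_arm:
  plan:
    - [-0.1,0,0,0,0,0,0.92]
    - [-0.1,-0.84,0.8,0,0,0,0]
    - [-0.1,-0.84,0.8,0,0,0,0]
    - [-0.1,-0.84,0.8,0,0,0,0]
    - [-0.1,-0.84,0.8,0,0,0,0]
    - [-0.1,-0.84,0.8,0,0,0,0]
    - [-0.1,-0.84,0.8,0,0,0,0]
    - [-0.1,0,0,0,0,0,0]
    - [-0.1,0,0,0,0,0,0]

```text
t: 88.45
ee_pos: [424.3, -346.8, 241.9]
orientation: [3.141, 0.001, 0.002]
ft_force: [0.5, 0.2, 0.3]
width: 39.6
grasp_force: 0.0
```

```bash
python3 lt.py pics/t12.png
```

```text
88.45 [ 424.3 -346.8  241.9] [3.141e+00 1.000e-03 2.000e-03] [-0.71  0.29  1.78  0.    1.07  0.86]
top
red 27 263.0 146.1 [728.2  18.9 111.3]
red 25 336.7 191.8 [ 607.1 -163.3  111.5]
red 19 214.4 218.8 [545.1 141.4 117.6]
red 18 291.5 265.8 [426.1 -47.5 118. ]
orange 8 314.5 166.1 [ 670.6 -109.3  125.4]
orange 9 236.8 167.7 [671.1  84.  126. ]
orange 4 314.2 243.5 [ 478.8 -103.9  127.6]
orange 10 236.7 244.4 [480.1  85.2 127.1]
tall 105 275.0 163.6 [675.5 -12.1 143.7]
tall 102 316.6 203.0 [ 575.9 -111.4  143.4]
tall 103 234.5 204.6 [575.9  88.1 143.9]
side
red 68 215.2 201.9 [724.4  21.9  94.3]
red 93 320.2 230.8 [421.4 -44.4  92.4]
red 90 230.2 246.6 [542.7 143.7  92.3]
orange 38 262.4 182.9 [ 668.3 -106.3  118.6]
orange 48 318.2 205.1 [ 474.4 -105.3  118.5]
orange 47 210.3 211.0 [668.5  88.5 117.4]
orange 45 266.9 238.0 [473.5  90.7 118.5]
st 233 510.4 108.7 [  403.6 -1250.3    69.5]
tall 58 289.5 185.8 [ 570.9 -107.   141.3]
tall 63 236.6 188.5 [669.8  -8.8 141. ]
tall 83 236.1 216.0 [571.1  91.7 140.9]
```

View pics/t12.png

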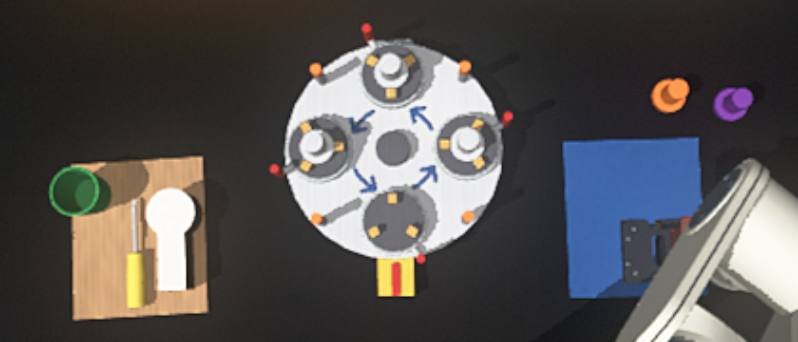

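Run:
```python
from h import *
A=np.zeros((4,3));n=0
from collections import defaultdict
acc=defaultdict(list)
for i in range(6):
    d=vision.get_image("top");W=cloud(d)
    for b in blobs(W,masks(d,W)["brass"],8):acc[tuple((b[3][:2]//15).astype(int))].append(b[3])
    for b in blobs(W,masks(d,W)["red"],8):acc[('r',)+tuple((b[3][:2]//15).astype(int))].append(b[3])
c={'1':(575.5,88.),'2':(675.5,-12.),'3':(575.5,-112.),'4':(475.5,-12.)}
for k,v in acc.items():
    p=np.mean(v,0);q=min(c,key=lambda s:np.hypot(*(p[:2]-c[s])))
    print(q,k[0]=='r',p.round(1),'rel',(p[:2]-c[q]).round(1),len(v))
```

```text
2 False [691.1  14.4  95.6] rel [15.6 26.4] 6
2 False [690.8 -37.4  95.7] rel [ 15.3 -25.4] 6
2 False [646.1 -11.8  95.5] rel [-29.4   0.2] 6
3 False [ 601.8 -126.5   95.9] rel [ 26.3 -14.5] 6
1 False [603.2 103.2  96.2] rel [27.7 15.2] 6
3 False [575.4 -81.5  96. ] rel [-0.1 30.5] 6
1 False [575.9  59.8  96. ] rel [  0.4 -28.2] 5
3 False [ 550.8 -125.3   95.3] rel [-24.7 -13.3] 6
1 False [551.  103.6  96.1] rel [-24.5  15.6] 6
4 False [506.1 -11.3  96.2] rel [30.6  0.7] 6
4 False [462.6  13.8  95.3] rel [-12.9  25.8] 6
4 False [462.  -36.2  95.4] rel [-13.5 -24.2] 6
2 True [728.2  18.9 110.6] rel [52.7 30.9] 6
3 True [ 607.2 -163.4  111.2] rel [ 31.7 -51.4] 6
1 True [544.9 141.4 116.8] rel [-30.6  53.4] 6
4 True [426.1 -47.5 117.5] rel [-49.4 -35.5] 6
1 False [575.5  60.   95.7] rel [  0. -28.] 1
```

```bash
python3 -c "
from workcell import ctrl
print(ctrl.close_job())"
```

```text
the job is handed in; nothing more can be done
None
```

I handed the job in after about 90 s of robot time, with all three stand-offs clamped in chucks 1–3, empty chuck 4 at the loading block, the table in its detent, and the cup, sign segment and screwdriver undisturbed; the judging returned no verdict.

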